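# Fetch the boxed-in shoe last from the rack

### The job

Stand the blue and the green shoe last out of the way on the yellow mat, then draw the orange last forward out of the middle bay of the rack and stand it lengthways on the middle of the cork-topped block. After that put the blue and the green last back upright just where each of them stood at first, pointing as they did. Do not knock any last over, and leave the white lasts and the jar where they are.

Things in the scene. Friction and masses are not known exactly. Their poses are not given: they have to be found in the camera images.
- blue_last_mid (a point): Blue plastic child's shoe last, loose, in front of the rack, toe to the robot. 150 mm long (x), 48 wide (y) in the middle, 42 at toe and heel, sides upright; 26 mm tall at the toe (-x end), 35 to 46 at mid-length, 58 at the heel (+x); 0.15 to 0.3 kg. Point: mid-length, mid-width, 29 mm above the flat sole; z up.
- green_last_mid (a point): Green last, same shape, point and axes as the blue, standing beside it in front of the rack; which is left and which right changes. They stand about 96 mm apart centre to centre, 18 mm or so in front of the orange toe, so that the orange last cannot come out between them.
- orange_last_mid (a point): Orange last, the one wanted; same shape, point and axes as the blue. It stands on the table in the rack's middle bay, its toe out of the mouth by about 82 mm, its heel 68 mm deep under the roof: it can leave only by sliding along the rack's -x. The toe can be pinched from above across its 42 mm width, 50 to 55 mm from the centre, 22 mm above the table.
- rack: Low fixed pale wooden rack, 3 bays open to the robot's side, no floor. Origin: on the table, middle of the middle bay's mouth; x goes in, z up. Roof 66 to 74 mm above the table, cartons on it (from 48 mm behind the edge) to 104 mm; 110 mm deep, 345 wide; bays 102 wide, 110 apart. On the table before it two black marks, 182 mm from the mouth, 48 mm left and right, where blue and green stand (within 5 mm).
- mat: Flat yellow parking mat, fixed on the table to one side (left or right, changes), 190 mm (x) by 210 mm (y), 6 mm thick; origin: centre of its underside, on the table. Empty at the start; room for two lasts lengthways in x, side by side 100 mm apart in y.
- block_top (a point): Fixed cork-topped dark wooden work block on the side opposite the mat, 180 mm long (x) by 90 mm (y), 30 mm high. Point: the centre of its top face; x is its long direction.
- white_left_mid (a point): White last, same shape and point, loose in the rack's left bay (+y); bystander, leave alone. Its toe sticks about 57 mm out of the mouth.
- white_right_mid (a point): White last, same shape and point, loose in the rack's right bay (-y); bystander, leave alone. Its toe sticks about 57 mm out of the mouth.
- jar_mid (a point): Closed amber glass jar with a black cap, loose on the table beside the rack, 56 mm across and 75 mm high; bystander. Point: its centre, half-way up.
There are look-alikes about, which are no part of the job. What is meant by the part that bears blue_last_mid is not black or pink, and is the larger of those in its own colour.

How it is judged:
On the way, in this order (a step that is already met when the one before it is completed fails the run):
1. the blue and the green last both stand on the yellow mat, let go (x of blue_last_mid in the frame of mat between -0.05 and 0.05 m and y of blue_last_mid in the frame of mat between -0.09 and 0.09 m and z of blue_last_mid in the frame of mat between 0.028 and 0.042 m and angle between each of blue_last_mid, green_last_mid's own z axis and vertical below 0.12 rad and contact force between the fingers and blue_last below 0.1 N and linear speed of each of blue_last, green_last below 0.02 m/s and x of green_last_mid in the frame of mat between -0.05 and 0.05 m and y of green_last_mid in the frame of mat between -0.09 and 0.09 m and z of green_last_mid in the frame of mat between 0.028 and 0.042 m and contact force between the fingers and green_last below 0.1 N), for 0.2 s.
2. the orange last stands lengthways on the middle of the cork-topped block, let go (horizontal distance between orange_last_mid and block_top below 0.015 m and angle between the x axis of orange_last_mid and the x axis of block, either way round below 0.2 rad and z of orange_last_mid in the frame of block_top between 0.022 and 0.036 m and angle between orange_last_mid's own z axis and vertical below 0.12 rad and contact force between the fingers and orange_last below 0.1 N and linear speed of orange_last below 0.02 m/s), for 0.2 s.
At the end, for the whole second after the job is handed in: Orange last upright on the block, within 15 mm of its middle and 0.2 rad of its length; blue and green upright, each within 15 mm of its start and 0.25 rad of the rack's direction; white lasts within 20 mm of their starts; all let go and at rest (all of step 2 and distance of each of blue_last_mid, green_last_mid from where it was at the start of the episode below 0.015 m and angle between the x axis of each of blue_last_mid, green_last_mid and the x axis of rack, either way round below 0.25 rad and x of rack in the frame of blue_last_mid above 0.1 m and angle between each of blue_last_mid, green_last_mid's own z axis and vertical below 0.12 rad and contact force between the fingers and blue_last below 0.1 N and linear speed of each of blue_last, green_last below 0.02 m/s and x of rack in the frame of green_last_mid above 0.1 m and contact force between the fingers and green_last below 0.1 N and distance of each of white_left_mid, white_right_mid from where it was at the start of the episode below 0.02 m); the robot touches nothing.
It fails at once if a last is knocked over (leans more than 0.8 rad) (angle between any of blue_last_mid, green_last_mid, orange_last_mid, white_left_mid, white_right_mid's own z axis and vertical above 0.8 rad).
It fails at once if a white last is shifted by more than 20 mm (distance of any of white_left_mid, white_right_mid from where it was at the start of the episode above 0.02 m).
It fails at once if the jar is shifted by more than 30 mm (distance of jar_mid from where it was at the start of the episode above 0.03 m).
It also fails if it takes over 134 s, if anything falls off the work surface, if the arm or the gripper's body presses on something with over 40 N, if the wrist force passes 120 N, or if a joint passes its speed limit or range.

### The arm

A 6-joint arm with a two-finger parallel gripper is mounted at the origin on the work surface. World frame = base frame: x ahead of the robot, y to its left, z up, the work surface at z = 0. Lengths are in m, angles in rad, forces in N, time in s.
With the tool pointing down it reaches from about 0.3 to 0.75 m from the base axis. Payload 8.5 kg.
Tool frame: the origin (TCP) lies midway between the tips of the shut fingers; the grasp point (between the pads) lies 19 mm behind it; y points along the fingers, x is the direction in which the jaws open and shut, and the axes are right-handed (so a half turn about y gives the same grasp; the last joint's range is limited). The gripper opens to 88 mm and grips with 3 to 60 N. Pads are 18 mm wide; open, the fingers measure 123 mm over their backs; the gripper's body (75 mm by 187 mm) begins 45 mm behind the grasp point.
Start: joints at [-1.536, 0.381, 1.297, -0, 1.464, -0.215], TCP at [0.136, -0.533, 0.2] pointing down, gripper open.
Joint ranges: [-3.11, 3.11], [-0.89, 2.33], [0.22, 2.48], [-1.42, 4.56], [0.17, 2.85], [-2.88, 2.88]. Speed limits (rad/s): [2.39, 2.39, 3.14, 3.14, 3.14, 3.14].

### API

Orientations are given as a 3x3 rotation matrix whose columns are the frame's x, y, z axes.
In Python, from workcell import env gives the robot as it stands. The module is installed in compiled form; this text tells all that it offers.
- The arm moves only by the shell command python3 -m jog 'ROWS' [FORCE]. ROWS is JSON, a list of rows, each an object with "claw": the gripper command: -1 is shut, 1 is fully open, values between are in proportion; "slide": the shift along the tool's x, y, z in units of 3 cm (1.0 is 3 cm), a list of three; "dr": the turn, a rotation vector about the tool's x, y, z in units of 0.08 rad (1.0 is 0.08 rad), a list of three. In form: [{"claw": claw, "slide": [x, y, z], "dr": [rx, ry, rz]}, ...]. A call has 1 to 10 rows; each row shifts and turns the commanded pose from where the row before left it, along the tool's axes as they then stand; what a row does not reach is not made up. A row lasts 1/10 s, in which the tool goes at most 50 mm and 8.59 degrees, less where a joint would pass 70% of its speed; a pose out of reach is approached as far as the arm can. A call with a number of a shift or a turn outside -1 to 1 is refused whole. A call with a gripper value outside its range is refused whole. The fingers move at their own pace and stop on an object; FORCE is the grip in N (left out, the last holds). Time passes only in rows, so rows that do not move let the fingers close. It gives the time, the measured TCP pose, the force and the opening at its end, in the units of the state.
- env.state(): the state, without advancing time (a new reading comes with each control period).
- env.camera(name): name is "scene" or "top" or "wrist"; returns (picture, depth): 384x512x3 uint8, blue, green, red; 384x512 float32, m along the optical axis (not along the pixel's ray), 0 where there is no reading.
- env.get_calibration(name): a dict with "camera_matrix" (3x3 intrinsics, pixels), "origin" and "rotation" of the camera in the world. Camera axes: x right, y up, looking along -z (the intrinsics and any distortion apply to the point x, -y, -z); pixel columns grow to the right and rows downward; lengths in m; the calibration is good to about 2 mm. The wrist camera is an equidistant fisheye: a pixel r from the principal point sees the ray r / f radians off the axis. A picture is of the moment at which its call begins: read the wrist's pose just before it. get_calibration takes no time and is no camera call; for the wrist camera it gives the pose at the moment of the call.
- env.close_job(): hands the job in, once; it reports no verdict.
The state is a dict: "clock": time; "joint_pos": joint angles; "dq": joint speeds; "effort": joint torques, N m; "position": TCP position; "ee_rot": TCP orientation; "contact_force": force on the tool from outside, world axes, zero at the start; "wrist_torque": the same for the moment, N m; "opening": finger opening in m.
Only numpy, scipy, OpenCV 4.12 (cv2) and the standard library are available. Lean on these libraries where they do the work, as an engineer would, in place of code of your own. Each camera call takes 0.05 s, during which the arm holds its last target.

## Working session

There is one attempt and no reset: what is moved stays moved. The work goes in short steps, Python scripts to look and compute and a shell command to move; the robot and the scene stay as the last step left them, time stands still between calls to the robot, and variables do not carry over. Pictures are saved under pics/ and viewed, and the job is handed in when it is done.

```bash
mkdir -p pics; cat > h.py <<'E'
import numpy as np, cv2
from workcell import env
def snap(n,f):
    p,d=env.camera(n); cv2.imwrite('pics/'+f+'.png',p); np.savez('pics/'+f+'.npz',p=p,d=d); return p,d
def pts(n,d,c=None):
    c=c or env.get_calibration(n); K=np.array(c['camera_matrix']);v,u=np.indices(d.shape)
    X=np.stack([(u-K[0,2])/K[0,0]*d,-(v-K[1,2])/K[1,1]*d,-d],-1)
    return X@np.array(c['rotation']).T+np.array(c['origin'])
E
python3 - <<'E'
from h import *
for n in('top','scene'):
    snap(n,n+'0'); print(env.get_calibration(n))
s=env.state(); print(s)
E
```

```text
{'camera_matrix': array([[471.47059117,   0.        , 253.44744956],
       [  0.        , 471.47059117, 184.97368843],
       [  0.        ,   0.        ,   1.        ]]), 'origin': array([0.37909057, 0.02265362, 1.38971161]), 'rotation': array([[-0.00210793,  0.99686042, -0.07915083],
       [-0.99991583, -0.00108784,  0.01292882],
       [ 0.01280212,  0.07917142,  0.99677881]])}
{'camera_matrix': array([[414.51673896,   0.        , 251.54303944],
       [  0.        , 414.51673896, 184.22309059],
       [  0.        ,   0.        ,   1.        ]]), 'origin': array([1.0623471 , 0.56890764, 0.63254969]), 'rotation': array([[-0.68162617, -0.43804308,  0.58609216],
       [ 0.73158417, -0.39371193,  0.55657481],
       [-0.01305227,  0.80815171,  0.58882974]])}
{'clock': 0.1, 'joint_pos': array([-1.53632465e+00,  3.81162506e-01,  1.29815065e+00,  2.42713484e-05,
        1.46361598e+00, -2.15335174e-01]), 'dq': array([ 0.00188677,  0.00064455, -0.00194676, -0.00050379,  0.0008058 ,
        0.0006243 ]), 'effort': array([ 4.17794174e-03, -4.38647175e+01, -2.24908429e+01,  7.15330895e-02,
        3.42016120e-02, -6.83047483e-05]), 'position': array([ 0.13594466, -0.53262736,  0.19939293]), 'ee_rot': array([[ 2.47214265e-01, -2.19439703e-05,  9.68960838e-01],
       [-9.68959966e-01,  1.33652123e-03,  2.47214073e-01],
       [-1.30046159e-03, -9.99999107e-01,  3.09144285e-04]]), 'contact_force': array([ 0.21100865,  0.66977367, -0.22333685]), 'wrist_torque': array([-0.02086367,  0.03535493, -0.02170147]), 'opening': 0.08814950035939263}
```

View pics/top0.png

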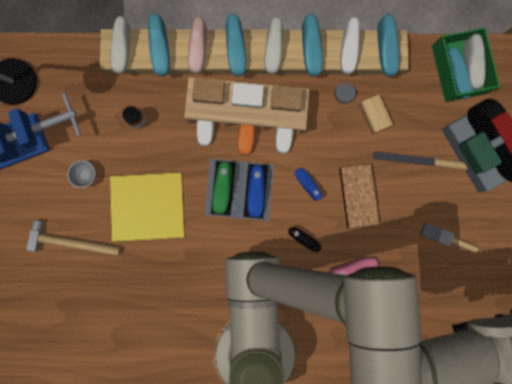

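View pics/scene0.png

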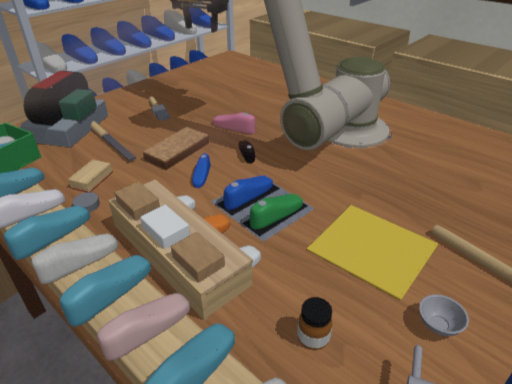

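The top view (rows up = +x, columns right = -y) shows green at (222,187) on the left and blue at (257,190) on the right. The mat is on the left at (147,207), the block on the right at (360,196), and the orange toe at (246,140). The small blue last at (309,184) is a decoy.

```bash
cat > m.py <<'E'
from h import *
def masks(p):
    h=cv2.cvtColor(p,cv2.COLOR_BGR2HSV); H,S,V=[h[...,i].astype(int) for i in range(3)]
    return dict(blue=(H>105)&(H<125)&(S>150)&(V>60),green=(H>50)&(H<75)&(S>150)&(V>40),orange=(H>5)&(H<14)&(S>180)&(V>130),yellow=(H>22)&(H<32)&(S>170)&(V>100))
def comps(m,X,amin=60):
    n,l,st,c=cv2.connectedComponentsWithStats(m.astype(np.uint8))
    out=[]
    for i in range(1,n):
        if st[i,4]<amin: continue
        q=X[l==i]; q=q[np.isfinite(q).all(1)]
        r=cv2.minAreaRect((q[:,:2]*1000).astype(np.float32))
        out.append((c[i].round(0),st[i,4],q,r))
    return out
E
python3 - <<'E'
from m import *
z=np.load('pics/top0.npz');p,d=z['p'],z['d'];X=pts('top',d)
for k,m in masks(p).items():
    for c,a,q,r in comps(m,X):
        print(k,c,a,'rect',np.round(r[0],1),np.round(r[1],1),round(r[2],1),'z',np.percentile(q[:,2],[2,50,98]).round(3))
# rack, block, whites
for nm,(u0,u1,v0,v1),zz in [('block',(335,388,158,232),(.022,.04)),('rackroof',(180,315,70,135),(.06,.082)),('whiteL',(192,217,121,150),(.01,.06)),('whiteR',(275,296,125,155),(.01,.06)),('pad',(200,275,155,225),(-.01,.008)),('orange',(236,258,121,160),(.01,.06))]:
    Y=X[v0:v1,u0:u1].reshape(-1,3);q=Y[(Y[:,2]>zz[0])&(Y[:,2]<zz[1])]
    r=cv2.minAreaRect((q[:,:2]*1000).astype(np.float32));print(nm,len(q),np.round(r[0],1),np.round(r[1],1),round(r[2],1),np.median(q[:,2]).round(4),q.min(0).round(3),q.max(0).round(3))
print(np.median(X[250:300,100:200,2]))
b=cv2.resize(p[60:240,100:400],None,fx=2.6,fy=2.6,interpolation=cv2.INTER_CUBIC);cv2.imwrite('pics/z0.png',b)
E
```

```text
blue [ 23. 140.] 898 rect [540.4 369.7] [748.  162.1] 77.3 z [0.014 0.023 0.124]
blue [ 32. 119.] 67 rect [676.1 649.4] [40.4 19.6] 22.2 z [0.015 0.02  0.071]
blue [255. 193.] 728 rect [461.   -0.9] [ 49.3 164. ] 89.9 z [0.001 0.038 0.059]
blue [307. 183.] 298 rect [462.1 -67.7] [ 98.4 224.8] 18.9 z [0.015 0.028 0.045]
green [448.  63.] 694 rect [ 614.4 -345.8] [164.4 858.7] 43.4 z [0.002 0.045 0.082]
green [488.  76.] 282 rect [ 589.5 -357.5] [110.9 861.9] 36.3 z [0.017 0.06  0.08 ]
green [223. 188.] 104 rect [442.   61.9] [148.1  43.7] 34.9 z [0.028 0.041 0.054]
orange [247. 138.] 240 rect [519.4  27.5] [280.7  43.8] 0.2 z [0.013 0.032 0.048]
block 1854 [ 457.6 -302.1] [179.6  90.8] 6.7 0.0292 [ 0.365 -0.355  0.022] [ 0.552 -0.247  0.039]
rackroof 3080 [743.8  15.5] [358.2 173.2] 84.5 0.0733 [ 0.643 -0.17   0.06 ] [0.817 0.202 0.082]
whiteL 362 [642.3 146.6] [46.7 66.5] 88.7 0.0293 [0.609 0.123 0.01 ] [0.675 0.17  0.045]
whiteR 367 [620.7 -83.1] [48.2 68.7] 83.4 0.0287 [ 0.586 -0.109  0.01 ] [ 0.657 -0.061  0.044]
pad 3667 [477.1  53.4] [220.3 205.2] 89.9 -0.0001 [ 0.374 -0.057 -0.01 ] [0.58  0.163 0.008]
orange 453 [623.   27.7] [47.9 86.5] 83.7 0.0315 [ 0.58  -0.     0.012] [0.664 0.05  0.052]
-0.00038621511374481443
```

View pics/z0.png

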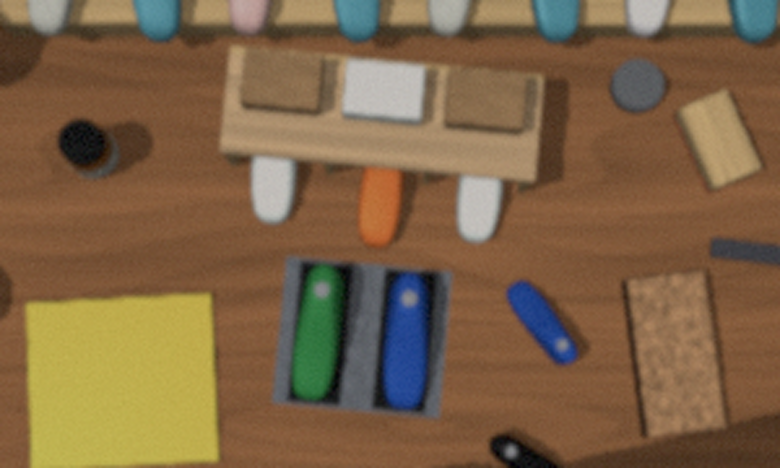

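```bash
cat >> m.py <<'E'
def fit(q,name,lo=1,hi=99):
    # robust: reject outliers, then minAreaRect of the points
    q=q[(abs(q[:,:2]-np.median(q[:,:2],0))<0.13).all(1)]
    r=cv2.minAreaRect((q[:,:2]*1000).astype(np.float32))
    (cx,cy),(w,h),a=r
    if h>w: a-=90
    if a<-90:a+=180
    if w>h and a>90:a-=180
    # percentile extents
    t=np.deg2rad(a);R=np.array([[np.cos(t),np.sin(t)],[-np.sin(t),np.cos(t)]])
    e=q[:,:2]@R.T; l=np.percentile(e,lo,0);u=np.percentile(e,hi,0)
    print(name,len(q),'rect',np.round([cx,cy,w,h],1),'yaw',round(a,2),'pct c',((l+u)/2@R*1000).round(1),'size',((u-l)*1000).round(1),'ztop',np.percentile(q[:,2],[2,50,99]).round(4)); return np.array([cx,cy])/1000,a
def lasts(p,X):
    M=masks(p);h=cv2.cvtColor(p,cv2.COLOR_BGR2HSV);o={}
    M['green']=(h[...,0]>48)&(h[...,0]<80)&(h[...,1]>100)&(h[...,2]>25)
    for k,hz in (('blue',.012),('green',.012),('orange',.012)):
        m=M[k]; m=cv2.morphologyEx(m.astype(np.uint8),cv2.MORPH_CLOSE,np.ones((5,5)))>0
        for c,a,q,r in comps(m,X):
            q=q[(q[:,2]>hz)&(q[:,2]<.12)]
            if a<100 or not(200<c[0]*1) and k=='blue' and c[0]<60 or c[0]>400 or len(q)<50: continue
            o.setdefault(k,[]).append(fit(q,k+str(c)))
    return o
E
python3 - <<'E'
from m import *
z=np.load('pics/top0.npz');p,d=z['p'],z['d'];X=pts('top',d)
d2=cv2.medianBlur(d,5);X2=pts('top',d2)
for Y in(X,X2): lasts(p,Y)
M=masks(p)
for c,a,q,r in comps(M['yellow'],X2): fit(q,'mat'+str(c),.2,99.8)
h=cv2.cvtColor(p,cv2.COLOR_BGR2HSV)
for nm,(u0,u1,v0,v1),zz in [('block',(335,388,158,232),(.024,.034)),('roof',(180,315,70,135),(.066,.08)),('whiteL',(192,217,121,150),(.01,.06)),('whiteR',(275,296,125,155),(.01,.06))]:
    Y=X2[v0:v1,u0:u1].reshape(-1,3);q=Y[(Y[:,2]>zz[0])&(Y[:,2]<zz[1])];
    q=q[(abs(q[:,:2]-np.median(q[:,:2],0))<0.2).all(1)]
    r=cv2.minAreaRect((q[:,:2]*1000).astype(np.float32));print(nm,np.round(r[0],1),np.round(r[1],1),round(r[2],2),np.median(q[:,2]).round(4))
E
```

```text
blue[256. 193.] 701 rect [470.3  -2.4  46.4 145.4] yaw -0.06 pct c [470.2  -2.3] size [139.2  46.2] ztop [0.018  0.0388 0.0597]
blue[307. 183.] 301 rect [ 491.3 -154.5  101.6   30.9] yaw 34.98 pct c [ 491.2 -153.7] size [97.3 28.5] ztop [0.0153 0.0285 0.0454]
green[222. 188.] 730 rect [480.1  96.7  47.1 144.7] yaw -7.97 pct c [479.9  96.5] size [139.6  45.1] ztop [0.0158 0.0386 0.0593]
orange[246. 138.] 320 rect [619.7  27.9  43.9  80. ] yaw -0.4 pct c [619.8  28. ] size [75.5 43.8] ztop [0.015  0.0328 0.0484]
blue[256. 193.] 697 rect [472.   -2.4  46.3 143. ] yaw -0.05 pct c [471.5  -2.3] size [136.6  46.2] ztop [0.0185 0.0388 0.0564]
blue[307. 183.] 303 rect [ 491.  -154.2  101.5   30.2] yaw 33.99 pct c [ 491.1 -153.7] size [97.4 28.5] ztop [0.0158 0.0281 0.0417]
green[222. 188.] 731 rect [480.1  96.8  47.1 144.6] yaw -7.72 pct c [480.1  96.4] size [139.3  45.3] ztop [0.0157 0.0384 0.0572]
orange[246. 138.] 319 rect [620.8  27.9  43.9  77.3] yaw -0.22 pct c [619.8  28. ] size [74.4 43.8] ztop [0.015  0.0328 0.047 ]
block [ 457.6 -302.4] [178.2  89.9] 7.11 0.0291
roof [744.5  16.3] [357.8 172.2] 84.64 0.0734
whiteL [642.8 144.1] [51.9 66.8] 88.33 0.0291
whiteR [621.2 -82. ] [55.6 66.2] 82.88 0.0286
```

```bash
python3 - <<'E'
from m import *
z=np.load('pics/top0.npz');p,d=z['p'],z['d'];X=pts('top',cv2.medianBlur(d,5))
h=cv2.cvtColor(p,cv2.COLOR_BGR2HSV);print(h[207,147])
m=(abs(h[...,0].astype(int)-h[207,147,0])<5)&(h[...,1]>150);m[:,:100]=0;m[:,195:]=0;m[:160]=0;m[250:]=0
q=X[m];fit(q,'mat',.2,99.8)
M=masks(p);M['green']=(h[...,0]>48)&(h[...,0]<80)&(h[...,1]>100)&(h[...,2]>25)
for k,(u0,u1) in (('blue',(235,280)),('green',(205,240))):
    mm=M[k].copy();mm[:,:u0]=0;mm[:,u1:]=0;mm[:155]=0;mm[225:]=0
    q=X[mm];q=q[q[:,2]>.02]
    w,v=np.linalg.eigh(np.cov(q[:,:2].T));a=v[:,1];a=a*np.sign(a[0]);print(k,np.rad2deg(np.arctan2(a[1],a[0])),q.mean(0),q[:,:2].min(0),q[:,:2].max(0))
    # highest part midline
    e=(q[:,:2]-q[:,:2].mean(0))@a
    for s in np.arange(-.06,.065,.02):
        qq=q[abs(e-s)<.01];print(s.round(2),qq[:,1].min().round(4),qq[:,1].max().round(4),np.median(qq[:,2]).round(3))
E
```

```text
[ 26 150 192]
mat 3288 rect [426.7 318.7 191.2 211.8] yaw -86.68 pct c [427.2 317.8] size [209.2 189. ] ztop [0.0028 0.0053 0.0071]
blue -1.8068829551898802 [ 0.46824239 -0.00147895  0.03929435] [ 0.40334272 -0.02552868] [0.54350651 0.02084848]
-0.06 -0.0168 0.0208 0.024
-0.04 -0.0226 0.0208 0.027
-0.02 -0.0255 0.0208 0.034
0.0 -0.0255 0.0208 0.041
0.02 -0.0223 0.0179 0.049
0.04 -0.0222 0.0179 0.053
0.06 -0.0224 0.015 0.054
green -8.754740742246044 [0.47919244 0.09602331 0.03932575] [0.41227519 0.07016043] [0.55275773 0.12529888]
-0.06 0.0846 0.1223 0.023
-0.04 0.0788 0.1253 0.028
-0.02 0.0757 0.122 0.034
0.0 0.0731 0.1191 0.041
0.02 0.0727 0.1158 0.05
0.04 0.0702 0.1137 0.052
0.06 0.0702 0.1072 0.053
```

```bash
cat > go.py <<'E'
import sys; from h import *
def plan(x,y,z,yaw=None):
    s=env.state();R=np.array(s['ee_rot']);P=np.array(s['position'])
    cy=np.arctan2(R[1,2],R[0,2]); t=cy if yaw is None else np.deg2rad(yaw)
    zx=np.array([np.cos(t),np.sin(t)]);xx=np.array([zx[1],-zx[0]])
    dd=np.array([x,y,z])-P
    print('t',round(s['clock'],2),'P',P.round(4),'yaw',np.rad2deg(cy).round(2),'tilt',R[:,1].round(3),'open',round(s['opening'],4),'F',np.array(s['contact_force']).round(1))
    print('dr_y units',round((cy-t)/.08,2),'slide units x,y,z after turn',(dd[:2]@xx/.03).round(2),(-dd[2]/.03).round(2),(dd[:2]@zx/.03).round(2))
if len(sys.argv)>3: plan(*map(float,sys.argv[1:]))
E
python3 -m jog '[{"claw":1,"slide":[0,0,0],"dr":[0,0.88,0]},{"claw":1,"slide":[0,0,0],"dr":[0,0.88,0]},{"claw":1,"slide":[0,0,0],"dr":[0,0.88,0]},{"claw":1,"slide":[0,0,0],"dr":[0,0.88,0]},{"claw":1,"slide":[0,0,0],"dr":[0,0.88,0]}]' 25
python3 go.py 0.488 0.096 0.16 -6.5
```

```text
clock: 0.6
position: [0.1359, -0.5327, 0.1996]
ee_rot: [[-0.105, -0.0, 0.994], [-0.994, 0.001, -0.105], [-0.001, -1.0, -0.0]]
contact_force: [-0.1, 0.7, -0.2]
opening: 0.0881
t 0.6 P [ 0.1359 -0.5327  0.1996] yaw -6.02 tilt [-0.     0.001 -1.   ] open 0.0881 F [-0.1  0.7 -0.2]
dr_y units 0.1 slide units x,y,z after turn -22.15 1.32 9.29
```

```bash
python3 -m jog '[{"claw":1,"slide":[-1,0,0.7],"dr":[0,0.1,0]},{"claw":1,"slide":[-1,0,0.7],"dr":[0,0,0]},{"claw":1,"slide":[-1,0,0.7],"dr":[0,0,0]},{"claw":1,"slide":[-1,0,0.7],"dr":[0,0,0]},{"claw":1,"slide":[-1,0,0.7],"dr":[0,0,0]},{"claw":1,"slide":[-1,0,0.7],"dr":[0,0,0]},{"claw":1,"slide":[-1,0,0.7],"dr":[0,0,0]},{"claw":1,"slide":[-1,0,0.7],"dr":[0,0,0]},{"claw":1,"slide":[-1,0,0.7],"dr":[0,0,0]},{"claw":1,"slide":[-1,0,0.7],"dr":[0,0,0]}]'
python3 -m jog '[{"claw":1,"slide":[-1,0,0.3],"dr":[0,0,0]},{"claw":1,"slide":[-1,0,0.3],"dr":[0,0,0]},{"claw":1,"slide":[-1,0,0.3],"dr":[0,0,0]},{"claw":1,"slide":[-1,0,0.3],"dr":[0,0,0]},{"claw":1,"slide":[-1,0,0.3],"dr":[0,0,0]},{"claw":1,"slide":[-1,0,0.3],"dr":[0,0,0]},{"claw":1,"slide":[-1,0,0.3],"dr":[0,0,0]},{"claw":1,"slide":[-1,0,0.2],"dr":[0,0,0]},{"claw":1,"slide":[-1,0,0],"dr":[0,0,0]},{"claw":1,"slide":[-1,0,0],"dr":[0,0,0]}]'
python3 -m jog '[{"claw":1,"slide":[-1,0.4,0],"dr":[0,0,0]},{"claw":1,"slide":[-1,0.4,0],"dr":[0,0,0]},{"claw":1,"slide":[0,0.4,0],"dr":[0,0,0]},{"claw":1,"slide":[0,0,0],"dr":[0,0,0]},{"claw":1,"slide":[0,0,0],"dr":[0,0,0]}]'
python3 - <<'E'
from h import *
print(env.get_calibration('wrist'))
snap('wrist','w1')
from go import plan
plan(.488,.096,.01,-6.5)
E
```

```text
clock: 1.6
position: [0.3782, -0.2562, 0.1998]
ee_rot: [[-0.11, -0.0, 0.994], [-0.994, 0.0, -0.11], [-0.0, -1.0, -0.0]]
contact_force: [-0.5, 0.2, -1.2]
opening: 0.0883
clock: 2.6
position: [0.479, 0.0342, 0.1996]
ee_rot: [[-0.11, -0.001, 0.994], [-0.994, 0.0, -0.11], [-0.0, -1.0, -0.001]]
contact_force: [0.3, -0.1, -0.2]
opening: 0.0882
clock: 3.1
position: [0.4856, 0.0924, 0.1641]
ee_rot: [[-0.11, -0.0, 0.994], [-0.994, -0.0, -0.11], [0.0, -1.0, -0.0]]
contact_force: [0.0, -0.2, -0.4]
opening: 0.0884
{'camera_matrix': array([[297.31863964,   0.        , 254.66570649],
       [  0.        , 297.31863964, 196.24181974],
       [  0.        ,   0.        ,   1.        ]]), 'origin': array([0.55747549, 0.08563499, 0.34906928]), 'rotation': array([[-1.09943796e-01,  9.53820420e-01,  2.79533483e-01],
       [-9.93937605e-01, -1.05684793e-01, -3.03110745e-02],
       [ 6.31116416e-04, -2.81171355e-01,  9.59657372e-01]])}
t 3.15 P [0.4859 0.0922 0.1644] yaw -6.35 tilt [ 0. -0. -1.] open 0.0883 F [0.7 0.8 1. ]
dr_y units 0.03 slide units x,y,z after turn -0.13 5.15 0.06
```

View pics/w1.png

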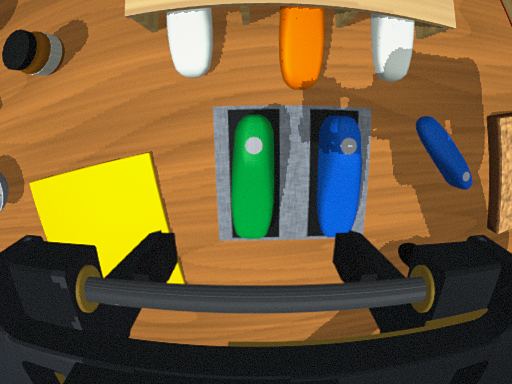

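The wrist view shows green at (253,175), centred between the fingers, blue at (340,175), the orange toe at (302,50), and the white toes at (190,45) and (392,45). I'll refine the poses from this view.

```bash
cat >> h.py <<'E'
def wpts(d,c):
    K=np.array(c['camera_matrix']);v,u=np.indices(d.shape)
    a=(u-K[0,2])/K[0,0];b=(v-K[1,2])/K[1,1];r=np.hypot(a,b)+1e-9
    X=np.stack([a/r*np.tan(r)*d,-b/r*np.tan(r)*d,-d],-1)
    return X@np.array(c['rotation']).T+np.array(c['origin'])
E
python3 - <<'E'
from m import *
z=np.load('pics/w1.npz');p,d=z['p'],z['d'];c=env.get_calibration('wrist')
X=wpts(cv2.medianBlur(d,5),c)
h=cv2.cvtColor(p,cv2.COLOR_BGR2HSV);H=h[...,0].astype(int);S=h[...,1]
print('table z',np.median(X[90:100,230:270,2]))
for k,m,(u0,u1,v0,v1) in (('green',(H>48)&(H<80)&(S>100),(225,285,105,245)),('blue',(H>105)&(H<125)&(S>130),(310,370,105,245)),('orange',(H>5)&(H<18)&(S>200),(270,330,8,92))):
    mm=np.zeros_like(m);mm[v0:v1,u0:u1]=m[v0:v1,u0:u1];mm=cv2.morphologyEx(mm.astype(np.uint8),cv2.MORPH_CLOSE,np.ones((15,15)))>0
    q=X[mm];q=q[(q[:,2]>.012)&(q[:,2]<.07)]
    fit(q,k,.3,99.7)
    w,v=np.linalg.eigh(np.cov(q[:,:2].T));a=v[:,1];a=a*np.sign(a[0]);print(np.rad2deg(np.arctan2(a[1],a[0])))
m=(H>22)&(H<32)&(S>170);q=X[m];print('mat',q[:,:2].max(0))
E
```

```text
table z 0.0007892094044700537
green 4760 rect [480.4  96.3  47.8 149.4] yaw -7.92 pct c [482.6  96.3] size [144.1  46.7] ztop [0.0229 0.0457 0.0588]
-8.108242320301542
blue 4699 rect [473.3  -2.4  47.7 145.5] yaw -2.98 pct c [474.3  -1.7] size [142.2  45.6] ztop [0.0179 0.043  0.0589]
-1.1932026993391922
orange 3358 rect [624.9  27.2  48.6  91.9] yaw -7.74 pct c [622.7  27.5] size [86.2 47.8] ztop [0.0164 0.0329 0.0495]
-5.786568761726855
mat [0.67291712 0.43122465]
```

```bash
python3 -m jog '[{"claw":1,"slide":[-0.09,1,0.05],"dr":[0,0.2,0]},{"claw":1,"slide":[0,1,0],"dr":[0,0,0]},{"claw":1,"slide":[0,1,0],"dr":[0,0,0]},{"claw":1,"slide":[0,1,0],"dr":[0,0,0]},{"claw":1,"slide":[0,0.6,0],"dr":[0,0,0]},{"claw":1,"slide":[0,0.52,0],"dr":[0,0,0]},{"claw":1,"slide":[0,0,0],"dr":[0,0,0]}]' 25
python3 go.py .488 .0955 .01
python3 -m jog '[{"claw":-1,"slide":[0,0,0],"dr":[0,0,0]},{"claw":-1,"slide":[0,0,0],"dr":[0,0,0]},{"claw":-1,"slide":[0,0,0],"dr":[0,0,0]},{"claw":-1,"slide":[0,0,0],"dr":[0,0,0]},{"claw":-1,"slide":[0,0,0],"dr":[0,0,0]},{"claw":-1,"slide":[0,0,0],"dr":[0,0,0]},{"claw":-1,"slide":[0,0,0],"dr":[0,0,0]},{"claw":-1,"slide":[0,0,0],"dr":[0,0,0]}]' 25
python3 go.py .424 .368 .16
```

```text
clock: 3.85
position: [0.487, 0.0945, 0.0094]
ee_rot: [[-0.127, -0.002, 0.992], [-0.992, 0.0, -0.127], [0.0, -1.0, -0.002]]
contact_force: [0.5, -0.4, 0.4]
opening: 0.0881
t 3.85 P [0.487  0.0945 0.0094] yaw -7.3 tilt [-0.002  0.    -1.   ] open 0.0881 F [ 0.5 -0.4  0.4]
dr_y units 0.0 slide units x,y,z after turn -0.04 -0.02 0.03
clock: 4.65
position: [0.4874, 0.0951, 0.0104]
ee_rot: [[-0.126, -0.0, 0.992], [-0.992, 0.0, -0.126], [-0.0, -1.0, -0.0]]
contact_force: [-0.6, -1.1, 0.9]
opening: 0.0262
t 4.65 P [0.4874 0.0951 0.0104] yaw -7.23 tilt [-0.  0. -1.] open 0.0262 F [-0.6 -1.1  0.9]
dr_y units 0.0 slide units x,y,z after turn -8.76 -4.99 -3.24
```

```bash
python3 - <<'E'
from h import *
snap('wrist','w2');p,d=snap('top','t2')
print(env.state()['opening'])
cv2.imwrite('pics/t2z.png',cv2.resize(p[60:260,100:400],None,fx=2.6,fy=2.6))
E
```

```text
0.018253709883708377
```

View pics/w2.png

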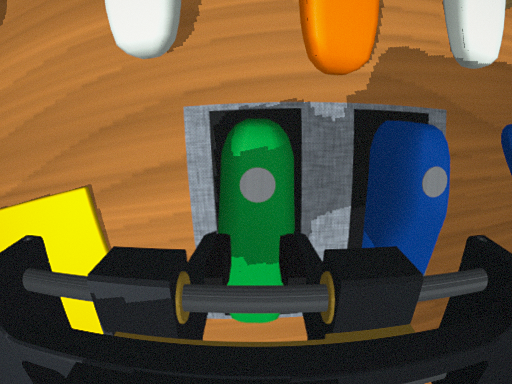

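View pics/t2z.png

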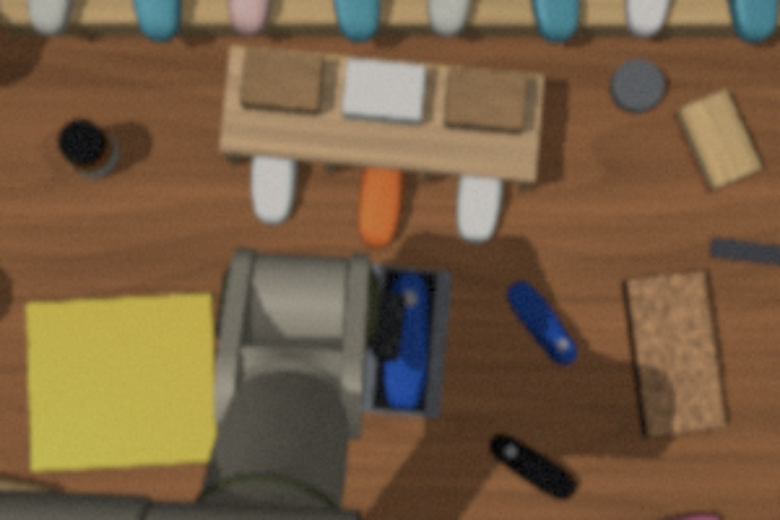

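```bash
python3 -m jog '[{"claw":-1,"slide":[0,0,0],"dr":[0,0,0]},{"claw":-1,"slide":[0,0,0],"dr":[0,0,0]},{"claw":-1,"slide":[0,0,0],"dr":[0,0,0]}]' 25
python3 - <<'E'
from h import *
p,d=snap('wrist','w3');s=env.state();print(s['opening'],s['contact_force'])
X=wpts(d,env.get_calibration('wrist'))
# last + finger points in tool frame
R=np.array(s['ee_rot']);P=np.array(s['position']);T=(X-P)@R
for v in range(225,330,12):
    print(v,[tuple((T[v,u]*1000).round(0).astype(int)) for u in range(205,311,15)])
cv2.imwrite('pics/w3z.png',cv2.resize(p[100:350,150:370],None,fx=2.4,fy=2.4))
E
```

```text
clock: 5.05
position: [0.4874, 0.0951, 0.0103]
ee_rot: [[-0.126, -0.0, 0.992], [-0.992, -0.0, -0.126], [0.0, -1.0, -0.0]]
contact_force: [-0.6, 0.3, -0.5]
opening: 0.0004
0.0007678207713443135 [ 0.32041455 -0.49579586  0.43477047]
225 [(np.int64(-36), np.int64(9), np.int64(-6)), (np.int64(-20), np.int64(-34), np.int64(11)), (np.int64(-11), np.int64(-45), np.int64(16)), (np.int64(-3), np.int64(-46), np.int64(16)), (np.int64(4), np.int64(-46), np.int64(16)), (np.int64(12), np.int64(-45), np.int64(16)), (np.int64(27), np.int64(9), np.int64(-6)), (np.int64(38), np.int64(10), np.int64(-6))]
237 [(np.int64(-37), np.int64(9), np.int64(-15)), (np.int64(-21), np.int64(-29), np.int64(2)), (np.int64(-11), np.int64(-47), np.int64(10)), (np.int64(-4), np.int64(-43), np.int64(8)), (np.int64(4), np.int64(-44), np.int64(9)), (np.int64(12), np.int64(-48), np.int64(10)), (np.int64(28), np.int64(10), np.int64(-16)), (np.int64(39), np.int64(10), np.int64(-16))]
249 [(np.int64(-38), np.int64(10), np.int64(-26)), (np.int64(-22), np.int64(-26), np.int64(-7)), (np.int64(-10), np.int64(-61), np.int64(10)), (
[... 1733 characters left out ...]
t64(26)), (np.int64(-10), np.int64(-126), np.int64(26)), (np.int64(-6), np.int64(-121), np.int64(22)), (np.int64(-2), np.int64(-120), np.int64(21)), (np.int64(2), np.int64(-121), np.int64(22)), (np.int64(6), np.int64(-121), np.int64(22)), (np.int64(9), np.int64(-126), np.int64(26)), (np.int64(12), np.int64(-128), np.int64(27))]
321 [(np.int64(-14), np.int64(-127), np.int64(22)), (np.int64(-10), np.int64(-127), np.int64(22)), (np.int64(-9), np.int64(-94), np.int64(-6)), (np.int64(-5), np.int64(-14), np.int64(-73)), (np.int64(6), np.int64(-14), np.int64(-73)), (np.int64(5), np.int64(-124), np.int64(20)), (np.int64(9), np.int64(-128), np.int64(23)), (np.int64(13), np.int64(-126), np.int64(21))]
```

View pics/w3z.png

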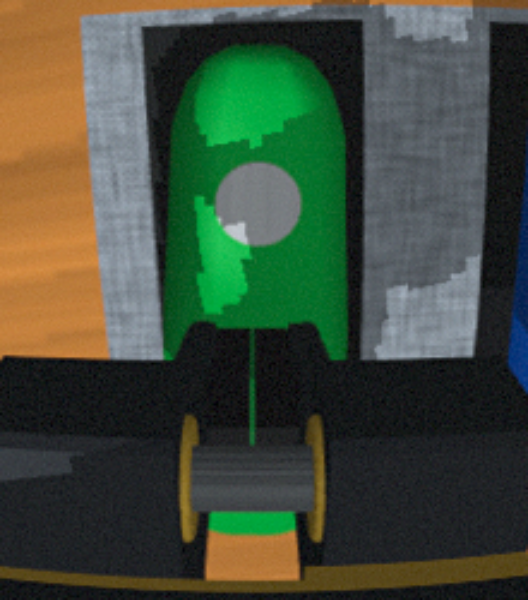

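```bash
python3 - <<'E'
from h import *
z=np.load('pics/w1.npz');p,d=z['p'],z['d']
# w1 pose: same tool-camera transform
c=env.get_calibration('wrist');s=env.state();R=np.array(s['ee_rot']);P=np.array(s['position'])
T=(wpts(d,c)-P)@R
for v in range(230,310,8): print(v,[tuple((T[v,u]*1000).round(0).astype(int).tolist()) for u in (120,135,150,160,170,340,350,365,380)])
z=np.load('pics/w2.npz');T2=(wpts(z['d'],c)-P)@R
for v in range(230,310,8): print(v,[tuple((T2[v,u]*1000).round(0).astype(int).tolist()) for u in (195,205,215,225,235,255,280,290,300,310)])
m=(abs(T[...,2])<14)&(abs(T[...,0])<75)&(T[...,1]>-110)&(T[...,1]<40)&(d>0)
print(np.percentile(T[m][:,1],[50,90,99,100]),m.sum())
E
```

```text
230 [(-182, 158, -76), (-159, 158, -75), (-138, 159, -75), (-53, -40, 10), (-111, 162, -75), (103, 140, -66), (51, -41, 11), (146, 164, -77), (168, 163, -77)]
238 [(-185, 158, -88), (-161, 158, -86), (-55, -50, 10), (-51, -47, 9), (-45, -48, 9), (43, -48, 9), (49, -47, 9), (56, -51, 10), (171, 164, -90)]
246 [(-187, 158, -100), (-59, -62, 11), (-53, -58, 9), (-48, -57, 9), (-46, -48, 5), (43, -50, 6), (46, -57, 9), (53, -60, 10), (173, 163, -102)]
254 [(-190, 159, -113), (-57, -68, 10), (-50, -66, 9), (-47, -62, 7), (-45, -51, 2), (43, -52, 2), (44, -65, 9), (52, -65, 8), (57, -69, 10)]
262 [(-61, -76, 10), (-54, -76, 10), (-48, -73, 9), (-46, -64, 4), (-45, -52, -2), (43, -54, -2), (44, -66, 5), (48, -74, 9), (54, -76, 10)]
270 [(-58, -85, 10), (-52, -81, 9), (-46, -80, 9), (-46, -66, 1), (-46, -53, -7), (43, -55, -6), (45, -65, 0), (46, -80, 9), (51, -84, 11)]
278 [(-55, -90, 10), (-51, -84, 7), (-45, -83, 7), (-47, -67, -4), (-119, 159, -147), (43, -57, -9), (44, -68, -3), (45, -83, 7), (50, -88, 9)]
286 [(-39, -119, 26), (-35, -119, 27), (-30, -119, 27), (-28, -117, 26), (-25, -1
[... 1322 characters left out ...]
 -86, 10), (-21, -85, 9), (-17, -84, 9), (-15, -64, -4), (-13, -26, -28), (-1, -25, -28), (15, -25, -28), (13, -84, 9), (17, -84, 9), (21, -86, 10)]
286 [(-18, -117, 27), (-15, -117, 26), (-12, -117, 26), (-10, -114, 25), (-7, -116, 26), (-1, -116, 26), (6, -116, 26), (8, -117, 27), (11, -116, 26), (14, -117, 26)]
294 [(-17, -120, 26), (-15, -119, 25), (-12, -119, 26), (-9, -119, 26), (-6, -120, 26), (-1, -119, 26), (6, -119, 26), (8, -118, 25), (11, -119, 26), (14, -119, 26)]
302 [(-17, -120, 23), (-14, -121, 24), (-12, -121, 24), (-9, -122, 25), (-6, -121, 24), (-1, -121, 24), (6, -121, 24), (8, -121, 24), (11, -121, 24), (14, -120, 23)]
[0.16072879 0.16443942 0.16537922 0.16788768] 194950
```

```bash
python3 - <<'E'
from h import *
z=np.load('pics/w1.npz');d=z['d']
c=env.get_calibration('wrist');s=env.state();R=np.array(s['ee_rot']);P=np.array(s['position'])
T=(wpts(d,c)-P)@R
for sg in(-1,1):
    m=(abs(T[...,2])<13)&(sg*T[...,0]>38)&(sg*T[...,0]<66)&(T[...,1]>-95)&(T[...,1]<30)&(d>0)
    q=T[m]*1000;print(m.sum(),np.percentile(q,[0,2,50,98,100],axis=0).round(0).tolist())
snap('scene','s3')
p,d=env.camera('scene');X=pts('scene',d);cv2.imwrite('pics/s3z.png',cv2.resize(p[120:300,150:400],None,fx=3,fy=3))
E
```

```text
Traceback (most recent call last):
IndexError: index -1 is out of bounds for axis 0 with size 0
```

```bash
python3 - <<'E'
from h import *
z=np.load('pics/w1.npz');d=z['d']
c=env.get_calibration('wrist');s=env.state();R=np.array(s['ee_rot']);P=np.array(s['position'])
T=(wpts(d,c)-P)@R*1000
for sg in(-1,1):
    m=(abs(T[...,2])<13)&(sg*T[...,0]>38)&(sg*T[...,0]<66)&(T[...,1]>-95)&(T[...,1]<30)&(d>0)
    q=T[m];print(m.sum(),np.percentile(q,[0,2,50,98,100],axis=0).round(0).tolist())
p,d=snap('scene','s3')
cv2.imwrite('pics/s3z.png',cv2.resize(p[120:300,150:400],None,fx=3,fy=3))
E
```

```text
2566 [[-63.0, -95.0, -11.0], [-61.0, -92.0, -9.0], [-50.0, -68.0, 9.0], [-45.0, -40.0, 11.0], [-45.0, -38.0, 11.0]]
2564 [[42.0, -95.0, -11.0], [43.0, -92.0, -9.0], [48.0, -68.0, 9.0], [58.0, -41.0, 11.0], [60.0, -38.0, 11.0]]
```

View pics/s3z.png

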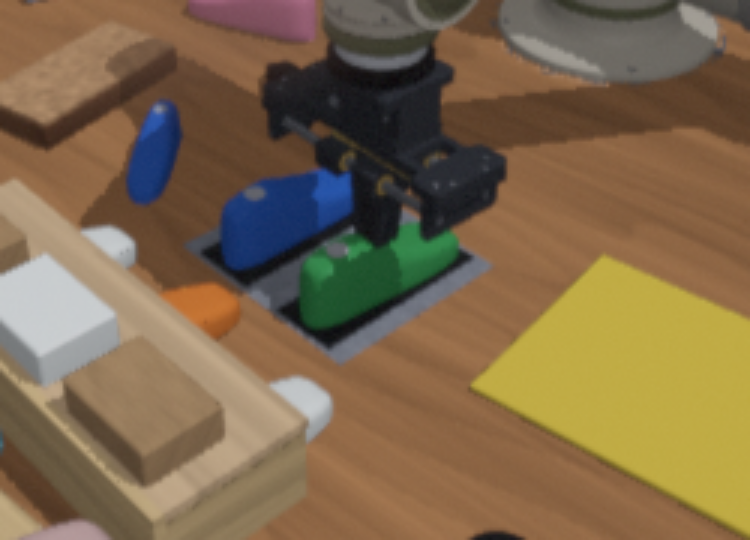

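The scene view shows the shut fingers resting just above the green last, at about (385,235) in the zoom. So the real fingertips sit about 40 mm behind the reported TCP along the tool axis, with no sideways error. I'll open, go down another 40 mm while watching the force, and grip.

```bash
python3 -m jog '[{"claw":1,"slide":[0,0,0],"dr":[0,0,0]},{"claw":1,"slide":[0,0,0],"dr":[0,0,0]},{"claw":1,"slide":[0,0,0],"dr":[0,0,0]},{"claw":1,"slide":[0,0,0],"dr":[0,0,0]},{"claw":1,"slide":[0,0,0],"dr":[0,0,0]},{"claw":1,"slide":[0,0,0],"dr":[0,0,0]},{"claw":1,"slide":[0,0,0],"dr":[0,0,0]},{"claw":1,"slide":[0,0,0],"dr":[0,0,0]},{"claw":1,"slide":[0,0,0],"dr":[0,0,0]},{"claw":1,"slide":[0,0,0],"dr":[0,0,0]}]' 25
python3 -m jog '[{"claw":1,"slide":[0,0,0],"dr":[0,0,0]},{"claw":1,"slide":[0,0.4,0],"dr":[0,0,0]},{"claw":1,"slide":[0,0.3,0],"dr":[0,0,0]},{"claw":1,"slide":[0,0.3,0],"dr":[0,0,0]},{"claw":1,"slide":[0,0.2,0],"dr":[0,0,0]},{"claw":1,"slide":[0,0,0],"dr":[0,0,0]}]'
```

```text
clock: 6.15
position: [0.4874, 0.0951, 0.0104]
ee_rot: [[-0.126, 0.0, 0.992], [-0.992, -0.0, -0.126], [0.0, -1.0, 0.0]]
contact_force: [-0.9, -0.6, 0.0]
opening: 0.0785
clock: 6.75
position: [0.487, 0.0951, -0.0265]
ee_rot: [[-0.126, -0.002, 0.992], [-0.992, 0.0, -0.126], [0.0, -1.0, -0.002]]
contact_force: [0.7, 0.2, -0.3]
opening: 0.0881
```

```bash
python3 -m jog '[{"claw":-1,"slide":[0,0.05,0],"dr":[0,0,0]},{"claw":-1,"slide":[0,0,0],"dr":[0,0,0]},{"claw":-1,"slide":[0,0,0],"dr":[0,0,0]},{"claw":-1,"slide":[0,0,0],"dr":[0,0,0]},{"claw":-1,"slide":[0,0,0],"dr":[0,0,0]},{"claw":-1,"slide":[0,0,0],"dr":[0,0,0]},{"claw":-1,"slide":[0,0,0],"dr":[0,0,0]},{"claw":-1,"slide":[0,0,0],"dr":[0,0,0]}]' 25
python3 - <<'E'
from h import *
snap('wrist','w4')
from go import plan
plan(.424,.368,.12)
print(env.state())
E
```

```text
clock: 7.55
position: [0.4875, 0.0951, -0.027]
ee_rot: [[-0.126, 0.0, 0.992], [-0.992, -0.0, -0.126], [0.0, -1.0, 0.0]]
contact_force: [-1.5, -0.6, 2.9]
opening: 0.0476
t 7.6 P [ 0.4875  0.0951 -0.027 ] yaw -7.23 tilt [ 0. -0. -1.] open 0.0478 F [-0.3 -0.3  2.9]
dr_y units 0.0 slide units x,y,z after turn -8.76 -4.9 -3.24
{'clock': 7.6, 'joint_pos': array([-4.62005782e-02,  5.87172120e-01,  1.73842527e+00, -6.41284487e-05,
        8.15770126e-01,  1.65088821e+00]), 'dq': array([ 4.93704797e-05,  1.50627424e-04,  1.76755715e-03, -1.15414123e-03,
        6.26771640e-04, -1.33520731e-03]), 'effort': array([ 2.04870966e-01, -4.28196073e+01, -1.21417773e+01,  1.10806776e-01,
       -2.00924599e-01, -2.20141956e-02]), 'position': array([ 0.48749001,  0.09507365, -0.02700695]), 'ee_rot': array([[-1.25913415e-01,  2.22743348e-04,  9.92041210e-01],
       [-9.92041235e-01, -5.70498592e-05, -1.25913406e-01],
       [ 2.85494378e-05, -9.99999974e-01,  2.28153929e-04]]), 'contact_force': array([-0.27275804, -0.26588258,  2.91447273]), 'wrist_torque': array([-0.12697603,  0.08478701,  0.006171  ]), 'opening': 0.04775591850380785}
```

View pics/w4.png

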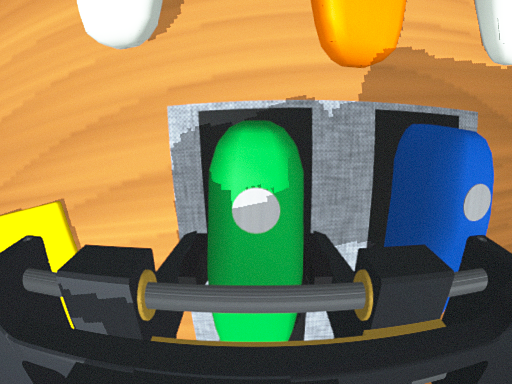

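```bash
python3 -m jog '[{"claw":-1,"slide":[0,-0.3,0],"dr":[0,0,0]},{"claw":-1,"slide":[0,-0.7,0],"dr":[0,0,0]},{"claw":-1,"slide":[0,-1,0],"dr":[0,0,0]},{"claw":-1,"slide":[-0.4,-1,-0.1],"dr":[0,0,0]},{"claw":-1,"slide":[-0.8,-0.5,-0.3],"dr":[0,0,0]},{"claw":-1,"slide":[-1,0,-0.3],"dr":[0,0,0]},{"claw":-1,"slide":[-1,0,-0.3],"dr":[0,0,0]},{"claw":-1,"slide":[-1,0,-0.3],"dr":[0,0,0]},{"claw":-1,"slide":[-1,0,-0.3],"dr":[0,0,0]},{"claw":-1,"slide":[-1,0,-0.3],"dr":[0,0,0]}]' 25
python3 -m jog '[{"claw":-1,"slide":[-1,0,-0.3],"dr":[0,0,0]},{"claw":-1,"slide":[-0.8,0,-0.3],"dr":[0,0,0]},{"claw":-1,"slide":[-0.5,0,-0.3],"dr":[0,0,0]},{"claw":-1,"slide":[0,0,0],"dr":[0,0,0]},{"claw":-1,"slide":[0,0,0],"dr":[0,0,0]}]'
python3 go.py .431 .367 -.020
python3 -c "
from h import *;snap('wrist','w5')"
```

```text
clock: 8.6
position: [0.4536, 0.288, 0.0781]
ee_rot: [[-0.126, -0.001, 0.992], [-0.992, -0.0, -0.126], [0.0, -1.0, -0.001]]
contact_force: [0.2, -0.8, -1.8]
opening: 0.0478
clock: 9.1
position: [0.4359, 0.3584, 0.0779]
ee_rot: [[-0.125, -0.0, 0.992], [-0.992, -0.0, -0.125], [0.001, -1.0, -0.0]]
contact_force: [0.5, -0.3, -2.0]
opening: 0.0475
t 9.1 P [0.4359 0.3584 0.0779] yaw -7.19 tilt [-0. -0. -1.] open 0.0475 F [ 0.5 -0.3 -2. ]
dr_y units 0.0 slide units x,y,z after turn -0.26 3.26 -0.2
```

View pics/w5.png

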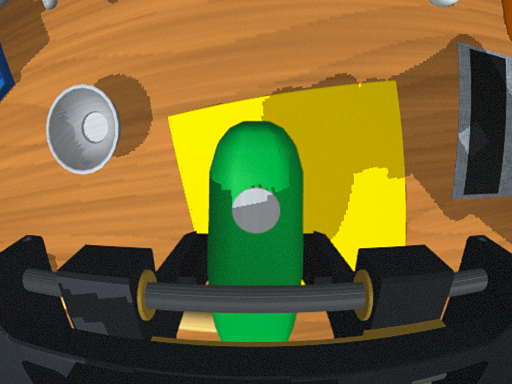

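Green is held level at (255,230), over the outer half of the mat. Lowering it now.

```bash
python3 -m jog '[{"claw":-1,"slide":[-0.26,1,-0.2],"dr":[0,0,0]},{"claw":-1,"slide":[0,1,0],"dr":[0,0,0]},{"claw":-1,"slide":[0,0.6,0],"dr":[0,0,0]},{"claw":-1,"slide":[0,0.3,0],"dr":[0,0,0]},{"claw":-1,"slide":[0,0.2,0],"dr":[0,0,0]},{"claw":-1,"slide":[0,0.12,0],"dr":[0,0,0]},{"claw":-1,"slide":[0,0.05,0],"dr":[0,0,0]},{"claw":-1,"slide":[0,0,0],"dr":[0,0,0]}]' 25
python3 -m jog '[{"claw":0.6,"slide":[0,0,0],"dr":[0,0,0]},{"claw":0.6,"slide":[0,0,0],"dr":[0,0,0]},{"claw":0.6,"slide":[0,0,0],"dr":[0,0,0]},{"claw":0.6,"slide":[0,0,0],"dr":[0,0,0]}]'
python3 go.py .431 .367 .1
```

```text
clock: 9.95
position: [0.4315, 0.3672, -0.0198]
ee_rot: [[-0.126, 0.001, 0.992], [-0.992, 0.0, -0.126], [-0.001, -1.0, 0.001]]
contact_force: [-0.5, -0.1, -2.0]
opening: 0.0479
clock: 10.35
position: [0.4314, 0.3673, -0.02]
ee_rot: [[-0.126, 0.0, 0.992], [-0.992, 0.0, -0.126], [-0.0, -1.0, 0.0]]
contact_force: [-0.5, -0.8, -0.3]
opening: 0.0705
t 10.35 P [ 0.4314  0.3673 -0.02  ] yaw -7.23 tilt [ 0.  0. -1.] open 0.0705 F [-0.5 -0.8 -0.3]
dr_y units 0.0 slide units x,y,z after turn 0.01 -4.0 -0.01
```

```bash
python3 -m jog '[{"claw":0.6,"slide":[0,-0.5,0],"dr":[0,0,0]},{"claw":0.6,"slide":[0,-1,0],"dr":[0,0,0]},{"claw":0.8,"slide":[0,-1,0],"dr":[0,-0.46,0]},{"claw":1,"slide":[0,-1,0],"dr":[0,-0.46,0]},{"claw":1,"slide":[1,-0.3,0.2],"dr":[0,0,0]},{"claw":1,"slide":[1,0,0.2],"dr":[0,0,0]},{"claw":1,"slide":[1,0,0.2],"dr":[0,0,0]},{"claw":1,"slide":[1,0,0.2],"dr":[0,0,0]},{"claw":1,"slide":[1,0,0.2],"dr":[0,0,0]},{"claw":1,"slide":[1,0,0.2],"dr":[0,0,0]}]' 25
python3 -m jog '[{"claw":1,"slide":[1,0,0.2],"dr":[0,0,0]},{"claw":1,"slide":[1,0,0.2],"dr":[0,0,0]},{"claw":1,"slide":[1,0,0.2],"dr":[0,0,0]},{"claw":1,"slide":[1,0,0.2],"dr":[0,0,0]},{"claw":1,"slide":[1,0,0.2],"dr":[0,0,0]},{"claw":1,"slide":[1,0,0],"dr":[0,0,0]},{"claw":1,"slide":[0,0,0],"dr":[0,0,0]},{"claw":1,"slide":[0,0,0],"dr":[0,0,0]}]' 
python3 go.py .4795 -.0024 -.027 -3
cat > wf.py <<'E'
from m import *
import sys
def wfit(f,cols):
    p,d=snap('wrist',f);c=env.get_calibration('wrist');s=env.state();X=wpts(cv2.medianBlur(d,5),c)
    h=cv2.cvtColor(p,cv2.COLOR_BGR2HSV);H=h[...,0].astype(int);S=h[...,1]
    D=dict(green=(H>48)&(H<80)&(S>100),blue=(H>105)&(H<125)&(S>130),orange=(H>5)&(H<18)&(S>200),)
    for k in cols:
        n,l,st,ce=cv2.connectedComponentsWithStats(cv2.morphologyEx(D[k].astype(np.uint8),cv2.MORPH_CLOSE,np.ones((11,11))))
        for i in range(1,n):
            if st[i,4]<1500: continue
            q=X[l==i];q=q[(q[:,2]>.012)&(q[:,2]<.11)]
            if len(q)<1000: continue
            fit(q,k+str(ce[i].round(0)),.3,99.7)
            w,v=np.linalg.eigh(np.cov(q[:,:2].T));a=v[:,1]*np.sign(v[0,1]);print('  pca',np.rad2deg(np.arctan2(a[1],a[0])).round(1))
if len(sys.argv)>2: wfit(sys.argv[1],sys.argv[2:])
E
python3 wf.py w6 blue
```

```text
clock: 11.35
position: [0.4578, 0.1843, 0.0939]
ee_rot: [[-0.052, 0.0, 0.999], [-0.999, 0.0, -0.052], [-0.0, -1.0, 0.0]]
contact_force: [0.6, -1.0, 1.3]
opening: 0.0878
clock: 12.15
position: [0.4781, 0.0042, 0.0938]
ee_rot: [[-0.054, -0.0, 0.999], [-0.999, 0.0, -0.054], [-0.0, -1.0, -0.0]]
contact_force: [0.3, 0.1, 0.9]
opening: 0.0881
t 12.15 P [0.4781 0.0042 0.0938] yaw -3.09 tilt [-0.  0. -1.] open 0.0881 F [0.3 0.1 0.9]
dr_y units -0.02 slide units x,y,z after turn 0.22 4.03 0.06
blue[264. 194.] 6915 rect [472.   -2.6  48.1 146. ] yaw -3.39 pct c [472.6  -2.3] size [143.2  46.5] ztop [0.023  0.0457 0.058 ]
  pca -2.3
blue[414. 169.] 3288 rect [ 491.9 -153.7  106.2   33.5] yaw 35.31 pct c [ 492.4 -153.1] size [103.1  32.7] ztop [0.0134 0.0272 0.0427]
  pca 32.8
```

View pics/w6.png

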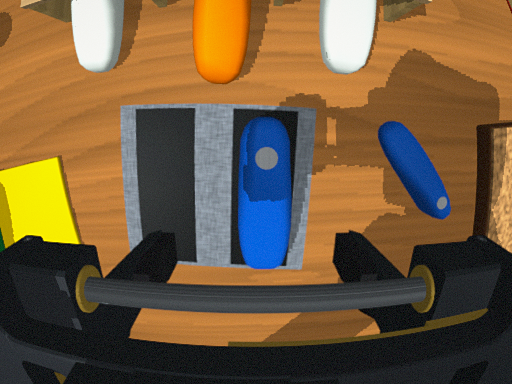

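Blue is at (264,194), close to centre, at world (0.472,-0.0025) with yaw -3.

```bash
python3 -m jog '[{"claw":1,"slide":[0.22,1,0.05],"dr":[0,0,0]},{"claw":1,"slide":[0,1,0],"dr":[0,0,0]},{"claw":1,"slide":[0,1,0],"dr":[0,0,0]},{"claw":1,"slide":[0,0.6,0],"dr":[0,0,0]},{"claw":1,"slide":[0,0.4,0],"dr":[0,0,0]},{"claw":1,"slide":[0,0,0],"dr":[0,0,0]},{"claw":-1,"slide":[0,0,0],"dr":[0,0,0]},{"claw":-1,"slide":[0,0,0],"dr":[0,0,0]},{"claw":-1,"slide":[0,0,0],"dr":[0,0,0]},{"claw":-1,"slide":[0,0,0],"dr":[0,0,0]}]' 25
python3 -m jog '[{"claw":-1,"slide":[0,0,0],"dr":[0,0,0]},{"claw":-1,"slide":[0,0,0],"dr":[0,0,0]},{"claw":-1,"slide":[0,0,0],"dr":[0,0,0]},{"claw":-1,"slide":[0,0,0],"dr":[0,0,0]}]'
python3 go.py .437 .267 .1 -7.2
```

```text
clock: 13.2
position: [0.4796, -0.0025, -0.0257]
ee_rot: [[-0.052, 0.001, 0.999], [-0.999, -0.0, -0.052], [0.0, -1.0, 0.001]]
contact_force: [-0.8, 0.5, -0.5]
opening: 0.0585
clock: 13.6
position: [0.4796, -0.0027, -0.026]
ee_rot: [[-0.053, 0.001, 0.999], [-0.999, -0.0, -0.053], [0.0, -1.0, 0.001]]
contact_force: [-0.9, -1.1, 5.7]
opening: 0.0478
t 13.6 P [ 0.4796 -0.0027 -0.026 ] yaw -3.01 tilt [ 0.001 -0.    -1.   ] open 0.0478 F [-0.9 -1.1  5.7]
dr_y units 0.91 slide units x,y,z after turn -8.74 -4.2 -2.53
```

```bash
python3 -m jog '[{"claw":-1,"slide":[0,-0.3,0],"dr":[0,0,0]},{"claw":-1,"slide":[0,-0.7,0],"dr":[0,0,0]},{"claw":-1,"slide":[0,-1,0],"dr":[0,0.46,0]},{"claw":-1,"slide":[0,-1,0],"dr":[0,0.45,0]},{"claw":-1,"slide":[-0.8,-0.5,-0.3],"dr":[0,0,0]},{"claw":-1,"slide":[-1,0,-0.3],"dr":[0,0,0]},{"claw":-1,"slide":[-1,0,-0.3],"dr":[0,0,0]},{"claw":-1,"slide":[-1,0,-0.3],"dr":[0,0,0]},{"claw":-1,"slide":[-1,0,-0.3],"dr":[0,0,0]},{"claw":-1,"slide":[-1,0,-0.3],"dr":[0,0,0]}]' 25
python3 -m jog '[{"claw":-1,"slide":[-1,0,-0.3],"dr":[0,0,0]},{"claw":-1,"slide":[-0.9,0,-0.3],"dr":[0,0,0]},{"claw":-1,"slide":[-0.7,0,-0.1],"dr":[0,0,0]},{"claw":-1,"slide":[0,0,0],"dr":[0,0,0]},{"claw":-1,"slide":[0,0,0],"dr":[0,0,0]}]'
python3 go.py .437 .267 -.020
python3 -c "
from h import *;snap('wrist','w7')"
```

```text
clock: 14.6
position: [0.4468, 0.1782, 0.079]
ee_rot: [[-0.125, -0.001, 0.992], [-0.992, 0.0, -0.125], [-0.0, -1.0, -0.001]]
contact_force: [0.5, 0.1, -1.8]
opening: 0.048
clock: 15.1
position: [0.4361, 0.2567, 0.0787]
ee_rot: [[-0.124, -0.001, 0.992], [-0.992, -0.0, -0.124], [0.0, -1.0, -0.001]]
contact_force: [-0.6, 0.3, -2.6]
opening: 0.0475
t 15.1 P [0.4361 0.2567 0.0787] yaw -7.14 tilt [-0.001 -0.    -1.   ] open 0.0475 F [-0.6  0.3 -2.6]
dr_y units 0.0 slide units x,y,z after turn -0.34 3.29 -0.01
```

View pics/w7.png

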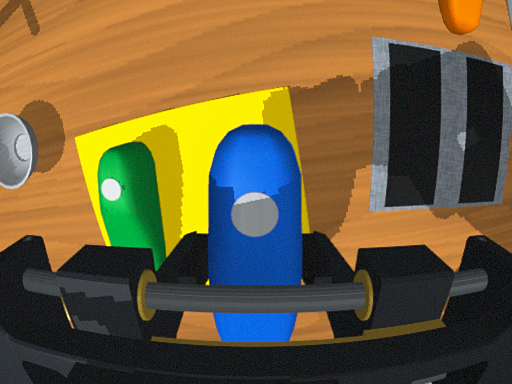

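Green stands on the mat at (130,200), and blue is held over the inner half at (255,215). Lowering blue now.

```bash
python3 -m jog '[{"claw":-1,"slide":[-0.34,1,0],"dr":[0,0,0]},{"claw":-1,"slide":[0,1,0],"dr":[0,0,0]},{"claw":-1,"slide":[0,0.6,0],"dr":[0,0,0]},{"claw":-1,"slide":[0,0.3,0],"dr":[0,0,0]},{"claw":-1,"slide":[0,0.2,0],"dr":[0,0,0]},{"claw":-1,"slide":[0,0.12,0],"dr":[0,0,0]},{"claw":-1,"slide":[0,0.06,0],"dr":[0,0,0]},{"claw":-1,"slide":[0,0,0],"dr":[0,0,0]}]' 25
python3 -m jog '[{"claw":0.6,"slide":[0,0,0],"dr":[0,0,0]},{"claw":0.6,"slide":[0,0,0],"dr":[0,0,0]},{"claw":0.6,"slide":[0,0,0],"dr":[0,0,0]},{"claw":0.6,"slide":[0,0,0],"dr":[0,0,0]},{"claw":0.6,"slide":[0,-0.5,0],"dr":[0,0,0]},{"claw":0.6,"slide":[0,-1,0],"dr":[0,0,0]},{"claw":0.6,"slide":[0,-1,0],"dr":[0,0,0]},{"claw":0.6,"slide":[0,-1,0],"dr":[0,0,0]},{"claw":1,"slide":[0,-1,0],"dr":[0,0,0]},{"claw":1,"slide":[0,0,0],"dr":[0,0,0]}]'
python3 wf.py w8 blue green
python3 go.py .564 .0355 .1 -5.4
```

```text
clock: 15.95
position: [0.438, 0.2671, -0.0192]
ee_rot: [[-0.125, 0.001, 0.992], [-0.992, 0.0, -0.125], [-0.0, -1.0, 0.001]]
contact_force: [-0.6, 0.3, -1.2]
opening: 0.0478
clock: 16.95
position: [0.4394, 0.2677, 0.1189]
ee_rot: [[-0.125, 0.007, 0.992], [-0.992, 0.002, -0.125], [-0.003, -1.0, 0.007]]
contact_force: [0.4, 0.5, -0.4]
opening: 0.0846
blue[256. 194.] 5825 rect [430.5 268.8  46.5 145. ] yaw -5.51 pct c [430.9 268.6] size [142.6  45.2] ztop [0.0283 0.0501 0.0616]
  pca -6.9
green[159. 201.] 4325 rect [425.8 365.1  45.4 143.8] yaw -11.3 pct c [428.8 363.9] size [136.8  43.9] ztop [0.0207 0.0509 0.0615]
  pca -5.8
t 17.0 P [0.4384 0.2673 0.1168] yaw -7.18 tilt [ 0.003  0.001 -1.   ] open 0.0874 F [ 0.3 -0.3 -0.7]
dr_y units -0.39 slide units x,y,z after turn 7.3 0.56 4.89
```

View pics/w8.png

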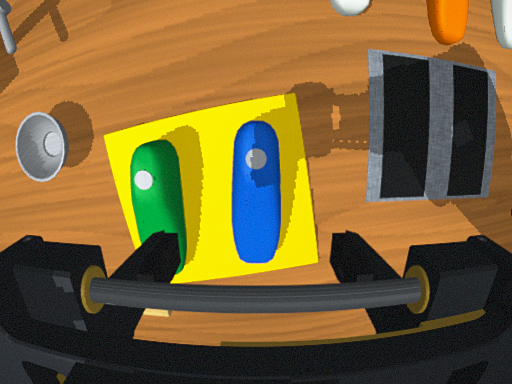

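Both stand upright on the mat, green at (159,201) and blue at (256,194), and both are let go. Moving to the orange toe.

```bash
python3 -m jog '[{"claw":1,"slide":[1,0,0.6],"dr":[0,-0.39,0]},{"claw":1,"slide":[1,0,0.6],"dr":[0,0,0]},{"claw":1,"slide":[1,0,0.6],"dr":[0,0,0]},{"claw":1,"slide":[1,0,0.6],"dr":[0,0,0]},{"claw":1,"slide":[1,0,0.6],"dr":[0,0,0]},{"claw":1,"slide":[1,0,0.5],"dr":[0,0,0]},{"claw":1,"slide":[1,0.3,0.2],"dr":[0,0,0]},{"claw":1,"slide":[0.3,0.3,0],"dr":[0,0,0]},{"claw":1,"slide":[0,0,0],"dr":[0,0,0]},{"claw":1,"slide":[0,0,0],"dr":[0,0,0]}]' 25
python3 wf.py w9 orange
python3 - <<'E'
from go import *
plan(.6,.035,-.03,-5.4)
z=np.load('pics/w9.npz');p,d=z['p'],z['d'];X=wpts(d,env.get_calibration('wrist'))
h=cv2.cvtColor(p,cv2.COLOR_BGR2HSV);m=(h[...,0]>5)&(h[...,0]<18)&(h[...,1]>200)&(X[...,2]>.008)&(X[...,2]<.06)&(X[...,0]>.55)
n,l,st,_=cv2.connectedComponentsWithStats(m.astype(np.uint8));i=1+st[1:,4].argmax();q=X[l==i]
print(len(q),np.percentile(q[:,0],[0,.5,2]).round(4))
for x in np.arange(.58,.66,.01):
    s=q[abs(q[:,0]-x)<.005]
    if len(s)>5: print(x.round(2),np.percentile(s[:,1],[1,99]).round(4),np.percentile(s[:,1],[1,99]).mean().round(4),np.median(s[:,2]).round(3))
E
```

```text
clock: 18.0
position: [0.526, 0.039, 0.0968]
ee_rot: [[-0.094, -0.002, 0.996], [-0.996, 0.001, -0.094], [-0.0, -1.0, -0.002]]
contact_force: [-0.5, 1.1, -0.4]
opening: 0.0882
orange[266.  79.] 2508 rect [622.2  27.   47.3  86.3] yaw -6.47 pct c [621.8  27.3] size [84.9 46.8] ztop [0.0177 0.0325 0.05  ]
  pca -7.8
t 18.05 P [0.5263 0.0393 0.0972] yaw -5.34 tilt [-0.001  0.    -1.   ] open 0.0882 F [ 0.3 -0.1 -0.6]
dr_y units 0.01 slide units x,y,z after turn -0.09 4.24 2.46
1818 [0.5789 0.5797 0.581 ]
0.58 [0.0167 0.0444] 0.0305 0.02
0.59 [0.012  0.0494] 0.0307 0.024
0.6 [0.0085 0.0508] 0.0296 0.027
0.61 [0.0055 0.0517] 0.0286 0.029
0.62 [0.0039 0.0514] 0.0276 0.029
0.63 [0.0024 0.0501] 0.0263 0.032
0.64 [0.0017 0.049 ] 0.0254 0.036
0.65 [0.0012 0.0479] 0.0246 0.041
0.66 [0.0005 0.0461] 0.0233 0.045
```

View pics/w9.png

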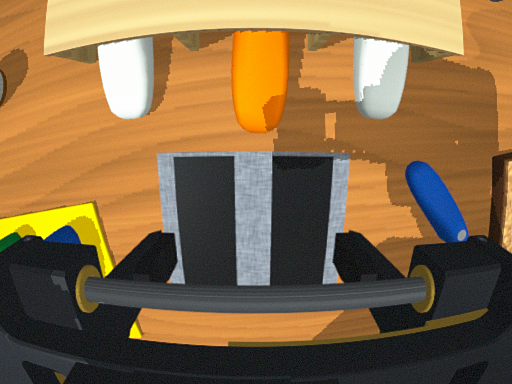

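The orange toe is at (260,100) with its tip at world x=0.579 and its midline at y≈0.0297. The whites are at (125,80) and (382,80). Going to the pinch pose.

```bash
python3 -m jog '[{"claw":1,"slide":[0.09,0,0.9],"dr":[0,0,0]},{"claw":1,"slide":[0,0.5,0.9],"dr":[0,0,0]},{"claw":1,"slide":[0,1,0.74],"dr":[0,0,0]},{"claw":1,"slide":[0,1,0],"dr":[0,0,0]},{"claw":1,"slide":[0,0.8,0],"dr":[0,0,0]},{"claw":1,"slide":[0,0.5,0],"dr":[0,0,0]},{"claw":1,"slide":[0,0.3,0],"dr":[0,0,0]},{"claw":1,"slide":[0,0.2,0],"dr":[0,0,0]},{"claw":1,"slide":[0,0,0],"dr":[0,0,0]},{"claw":1,"slide":[0,0,0],"dr":[0,0,0]}]' 25
python3 go.py .602 .0295 -.033 -5.4
```

```text
clock: 19.05
position: [0.6027, 0.0284, -0.0309]
ee_rot: [[-0.094, 0.001, 0.996], [-0.996, -0.0, -0.094], [0.0, -1.0, 0.001]]
contact_force: [-0.2, 0.6, 0.0]
opening: 0.0879
t 19.05 P [ 0.6027  0.0284 -0.0309] yaw -5.38 tilt [ 0.001 -0.    -1.   ] open 0.0879 F [-0.2  0.6  0. ]
dr_y units 0.0 slide units x,y,z after turn -0.03 0.07 -0.03
```

```bash
python3 -m jog '[{"claw":-1,"slide":[0,0.07,0],"dr":[0,0,0]},{"claw":-1,"slide":[0,0,0],"dr":[0,0,0]},{"claw":-1,"slide":[0,0,0],"dr":[0,0,0]},{"claw":-1,"slide":[0,0,0],"dr":[0,0,0]},{"claw":-1,"slide":[0,0,0],"dr":[0,0,0]},{"claw":-1,"slide":[0,0,0],"dr":[0,0,0]},{"claw":-1,"slide":[0,0,0],"dr":[0,0,0]},{"claw":-1,"slide":[0,0,0],"dr":[0,0,0]},{"claw":-1,"slide":[0,0,0],"dr":[0,0,0]}]' 20
python3 -m jog '[{"claw":-1,"slide":[0,0,-0.2],"dr":[0,0,0]},{"claw":-1,"slide":[0,0,-0.3],"dr":[0,0,0]},{"claw":-1,"slide":[0,0,-0.4],"dr":[0,0,0]},{"claw":-1,"slide":[0,0,-0.4],"dr":[0,0,0]},{"claw":-1,"slide":[0,0,-0.4],"dr":[0,0,0]},{"claw":-1,"slide":[0,0,0],"dr":[0,0,0]}]' 20
python3 -c "
from h import *;snap('wrist','w10')"
```

```text
clock: 19.95
position: [0.6022, 0.0283, -0.0337]
ee_rot: [[-0.094, -0.0, 0.996], [-0.996, 0.0, -0.094], [-0.0, -1.0, -0.0]]
contact_force: [-1.1, -0.0, -0.0]
opening: 0.0418
clock: 20.55
position: [0.5495, 0.0334, -0.0337]
ee_rot: [[-0.094, -0.002, 0.996], [-0.996, 0.0, -0.094], [-0.0, -1.0, -0.002]]
contact_force: [-0.5, -0.3, -0.9]
opening: 0.0416
```

View pics/w10.png

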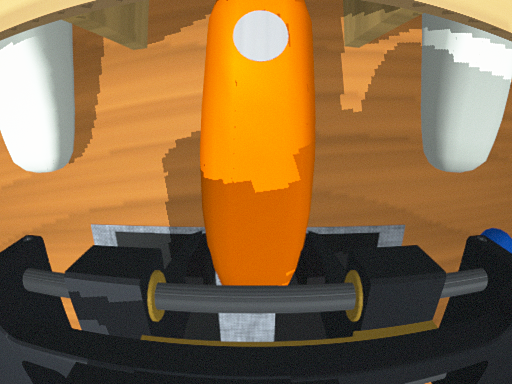

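Orange is sliding out straight: the toe is held at (255,260) and the heel disc shows at (262,35). Pulling it further.

```bash
python3 -m jog '[{"claw":-1,"slide":[0,0,-0.4],"dr":[0,0,0]},{"claw":-1,"slide":[0,0,-0.4],"dr":[0,0,0]},{"claw":-1,"slide":[0,0,-0.4],"dr":[0,0,0]},{"claw":-1,"slide":[0,0,-0.4],"dr":[0,0,0]},{"claw":-1,"slide":[0,0,-0.4],"dr":[0,0,0]},{"claw":-1,"slide":[0,0,-0.4],"dr":[0,0,0]},{"claw":-1,"slide":[0,0,-0.2],"dr":[0,0,0]},{"claw":-1,"slide":[0,0,0],"dr":[0,0,0]},{"claw":-1,"slide":[0,0,0],"dr":[0,0,0]}]' 20
python3 -m jog '[{"claw":1,"slide":[0,0,0],"dr":[0,0,0]},{"claw":1,"slide":[0,0,0],"dr":[0,0,0]},{"claw":1,"slide":[0,0,0],"dr":[0,0,0]},{"claw":1,"slide":[0,-0.5,0],"dr":[0,0,0]},{"claw":1,"slide":[0,-1,0],"dr":[0,0,0]},{"claw":1,"slide":[0,-1,0],"dr":[0,0,0]},{"claw":1,"slide":[0,-1,0],"dr":[0,0,0]},{"claw":1,"slide":[0,-0.5,0],"dr":[0,0,0]},{"claw":1,"slide":[0,0,0],"dr":[0,0,0]},{"claw":1,"slide":[0,0,0],"dr":[0,0,0]}]' 25
python3 wf.py w11 orange;python3 go.py .5407 .0345 -.027 -5.4
```

```text
clock: 21.5
position: [0.4738, 0.0404, -0.0337]
ee_rot: [[-0.094, -0.001, 0.996], [-0.996, 0.0, -0.094], [-0.0, -1.0, -0.001]]
contact_force: [-3.5, -0.2, 3.1]
opening: 0.0417
clock: 22.5
position: [0.4736, 0.0404, 0.0857]
ee_rot: [[-0.094, -0.0, 0.996], [-0.996, 0.0, -0.094], [-0.0, -1.0, -0.0]]
contact_force: [0.3, 0.4, -0.7]
opening: 0.0884
orange[261. 131.] 4964 rect [527.2  36.1  48.4 144.9] yaw -5.36 pct c [530.4  35.5] size [135.4  47.1] ztop [0.0256 0.0439 0.056 ]
  pca -2.2
t 22.55 P [0.4733 0.0404 0.0853] yaw -5.4 tilt [-0.002  0.    -1.   ] open 0.0883 F [ 0.7 -0.1 -0.1]
dr_y units -0.0 slide units x,y,z after turn -0.01 3.74 2.25
```

View pics/w11.png

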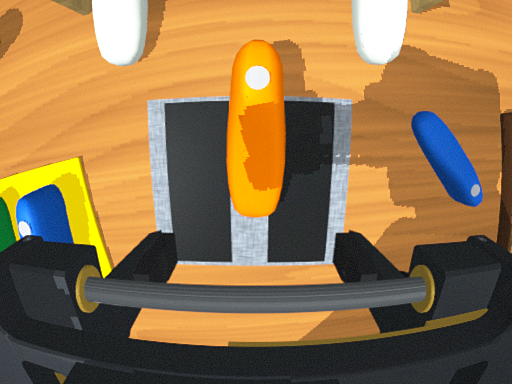

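Orange is clear of the rack at (258,130), centre at world (0.527,0.036). Regrasping it at mid-length.

```bash
python3 -m jog '[{"claw":1,"slide":[-0.03,0,1],"dr":[0,0,0]},{"claw":1,"slide":[0,0,1],"dr":[0,0,0]},{"claw":1,"slide":[0,1,0.03],"dr":[0,0,0]},{"claw":1,"slide":[0,1,0],"dr":[0,0,0]},{"claw":1,"slide":[0,0.8,0],"dr":[0,0,0]},{"claw":1,"slide":[0,0.5,0],"dr":[0,0,0]},{"claw":1,"slide":[0,0.44,0],"dr":[0,0,0]},{"claw":1,"slide":[0,0,0],"dr":[0,0,0]},{"claw":-1,"slide":[0,0,0],"dr":[0,0,0]},{"claw":-1,"slide":[0,0,0],"dr":[0,0,0]}]' 25
python3 -m jog '[{"claw":-1,"slide":[0,0,0],"dr":[0,0,0]},{"claw":-1,"slide":[0,0,0],"dr":[0,0,0]},{"claw":-1,"slide":[0,0,0],"dr":[0,0,0]},{"claw":-1,"slide":[0,0,0],"dr":[0,0,0]},{"claw":-1,"slide":[0,0,0],"dr":[0,0,0]},{"claw":-1,"slide":[0,0,0],"dr":[0,0,0]},{"claw":-1,"slide":[0,0,0],"dr":[0,0,0]}]'
python3 go.py .465 -.301 .1 6.9
```

```text
clock: 23.55
position: [0.5347, 0.0355, -0.0256]
ee_rot: [[-0.094, 0.0, 0.996], [-0.996, -0.0, -0.094], [0.0, -1.0, 0.0]]
contact_force: [0.3, -0.7, -0.6]
opening: 0.0744
clock: 24.25
position: [0.5347, 0.0354, -0.0256]
ee_rot: [[-0.094, 0.001, 0.996], [-0.996, -0.0, -0.094], [0.0, -1.0, 0.001]]
contact_force: [-1.5, -1.6, 5.0]
opening: 0.0476
t 24.25 P [ 0.5347  0.0354 -0.0256] yaw -5.4 tilt [ 0.001 -0.    -1.   ] open 0.0476 F [-1.5 -1.6  5. ]
dr_y units -2.68 slide units x,y,z after turn 10.85 -4.19 -3.65
```

```bash
python3 -m jog '[{"claw":-1,"slide":[0,-0.3,0],"dr":[0,0,0]},{"claw":-1,"slide":[0,-0.7,0],"dr":[0,0,0]},{"claw":-1,"slide":[0,-1,0],"dr":[0,0,0]},{"claw":-1,"slide":[0,-1,0],"dr":[0,-0.7,0]},{"claw":-1,"slide":[0,-0.7,0],"dr":[0,-0.7,0]},{"claw":-1,"slide":[0,0,0],"dr":[0,-0.7,0]},{"claw":-1,"slide":[0,0,0],"dr":[0,-0.58,0]},{"claw":-1,"slide":[0.6,0,-0.2],"dr":[0,0,0]},{"claw":-1,"slide":[1,0,-0.35],"dr":[0,0,0]},{"claw":-1,"slide":[1,0,-0.35],"dr":[0,0,0]}]' 25
python3 -m jog '[{"claw":-1,"slide":[1,0,-0.35],"dr":[0,0,0]},{"claw":-1,"slide":[1,0,-0.35],"dr":[0,0,0]},{"claw":-1,"slide":[1,0,-0.35],"dr":[0,0,0]},{"claw":-1,"slide":[1,0,-0.35],"dr":[0,0,0]},{"claw":-1,"slide":[1,0,-0.35],"dr":[0,0,0]},{"claw":-1,"slide":[1,0,-0.35],"dr":[0,0,0]},{"claw":-1,"slide":[1,0,-0.35],"dr":[0,0,0]},{"claw":-1,"slide":[0.6,0,-0.2],"dr":[0,0,0]},{"claw":-1,"slide":[0.3,0,0],"dr":[0,0,0]},{"claw":-1,"slide":[0,0,0],"dr":[0,0,0]}]'
python3 -m jog '[{"claw":-1,"slide":[0,0,0],"dr":[0,0,0]},{"claw":-1,"slide":[0,0,0],"dr":[0,0,0]}]'
python3 - <<'E'
from go import *
plan(.465,-.301,.0055,6.9)
p,d=snap('wrist','w12');X=wpts(cv2.medianBlur(d,5),env.get_calibration('wrist'))
Z=X[...,2];print(np.percentile(Z[(Z>.02)&(Z<.04)],[5,50,95]))
m=(Z>.024)&(Z<.036)
q=X[m];r=q[(abs(q[:,0]-.46)<.13)&(abs(q[:,1]+.3)<.08)]
rr=cv2.minAreaRect((r[:,:2]*1000).astype(np.float32));print(rr, r[:,:2].min(0),r[:,:2].max(0))
E
```

```text
clock: 25.25
position: [0.5165, -0.0454, 0.0851]
ee_rot: [[0.121, -0.001, 0.993], [-0.993, 0.001, 0.121], [-0.001, -1.0, -0.001]]
contact_force: [1.0, -0.2, -1.3]
opening: 0.0478
clock: 26.25
position: [0.4666, -0.2904, 0.085]
ee_rot: [[0.119, 0.0, 0.993], [-0.993, 0.0, 0.119], [-0.0, -1.0, 0.0]]
contact_force: [-0.8, 0.2, -2.0]
opening: 0.048
clock: 26.45
position: [0.4668, -0.2887, 0.0851]
ee_rot: [[0.121, -0.0, 0.993], [-0.993, 0.001, 0.121], [-0.001, -1.0, -0.0]]
contact_force: [0.9, 1.0, -1.3]
opening: 0.048
t 26.45 P [ 0.4668 -0.2887  0.0851] yaw 6.96 tilt [-0.     0.001 -1.   ] open 0.048 F [ 0.9  1.  -1.3]
dr_y units 0.01 slide units x,y,z after turn 0.4 2.65 -0.11
[0.02175187 0.03021392 0.03605597]
((491.7078552246094, -299.33941650390625), (108.29443359375, 89.88684844970703), 6.96361780166626) [ 0.44188924 -0.34955533] [ 0.54970825 -0.24897149]
```

View pics/w12.png

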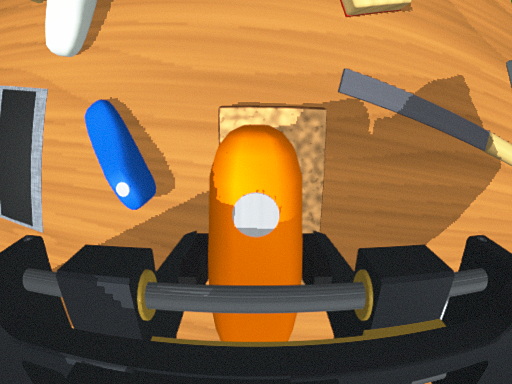

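The orange last is at (255,220), held over the block. The cork front edge, at rows 105 to 235, puts the block centre at about (0.457,-0.303), which agrees with the top camera. Lowering it.

```bash
python3 -m jog '[{"claw":-1,"slide":[0.43,0,-0.15],"dr":[0,0,0]},{"claw":-1,"slide":[0,0.8,0],"dr":[0,0,0]},{"claw":-1,"slide":[0,0.8,0],"dr":[0,0,0]},{"claw":-1,"slide":[0,0.5,0],"dr":[0,0,0]},{"claw":-1,"slide":[0,0.3,0],"dr":[0,0,0]},{"claw":-1,"slide":[0,0.15,0],"dr":[0,0,0]},{"claw":-1,"slide":[0,0.1,0],"dr":[0,0,0]},{"claw":-1,"slide":[0,0,0],"dr":[0,0,0]},{"claw":-1,"slide":[0,0,0],"dr":[0,0,0]}]' 25
python3 go.py .464 -.302 .0045 6.9
```

```text
clock: 27.4
position: [0.4639, -0.3036, 0.0061]
ee_rot: [[0.12, 0.001, 0.993], [-0.993, -0.001, 0.12], [0.001, -1.0, 0.001]]
contact_force: [0.5, -0.4, -2.6]
opening: 0.0476
t 27.4 P [ 0.4639 -0.3036  0.0061] yaw 6.89 tilt [ 0.001 -0.001 -1.   ] open 0.0476 F [ 0.5 -0.4 -2.6]
dr_y units -0.0 slide units x,y,z after turn -0.05 0.05 0.01
```

```bash
python3 -m jog '[{"claw":-1,"slide":[-0.04,0.04,0],"dr":[0,0,0]},{"claw":0.6,"slide":[0,0,0],"dr":[0,0,0]},{"claw":0.6,"slide":[0,0,0],"dr":[0,0,0]},{"claw":0.6,"slide":[0,0,0],"dr":[0,0,0]},{"claw":0.6,"slide":[0,0,0],"dr":[0,0,0]},{"claw":0.6,"slide":[0,-0.4,0],"dr":[0,0,0]},{"claw":0.6,"slide":[0,-1,0],"dr":[0,0,0]},{"claw":0.6,"slide":[0,-1,0],"dr":[0,0,0]},{"claw":1,"slide":[0,-1,0],"dr":[0,0,0]},{"claw":1,"slide":[0,-0.5,0],"dr":[0,0,0]}]' 25
python3 -m jog '[{"claw":1,"slide":[0,0,0],"dr":[0,0,0]},{"claw":1,"slide":[0,0,0],"dr":[0,0,0]}]'
python3 wf.py w13 orange; python3 go.py .438 .267 .11 -7.2
```

```text
clock: 28.4
position: [0.4642, -0.3027, 0.1249]
ee_rot: [[0.12, 0.003, 0.993], [-0.993, -0.003, 0.12], [0.004, -1.0, 0.003]]
contact_force: [-0.6, -0.4, -0.1]
opening: 0.0842
clock: 28.6
position: [0.4633, -0.3019, 0.1213]
ee_rot: [[0.12, -0.0, 0.993], [-0.993, -0.0, 0.12], [0.0, -1.0, -0.0]]
contact_force: [-0.1, -0.4, -0.5]
opening: 0.0883
orange[255. 198.] 6836 rect [ 455.6 -302.9  147.1   47.3] yaw 4.54 pct c [ 456.6 -302.6] size [144.2  46.1] ztop [0.053  0.0756 0.0873]
  pca 6.5
t 28.65 P [ 0.4631 -0.3017  0.1207] yaw 6.88 tilt [-0.001  0.001 -1.   ] open 0.0879 F [ 0.2  0.3 -1.5]
dr_y units 3.07 slide units x,y,z after turn -18.7 0.36 -3.21
```

View pics/w13.png

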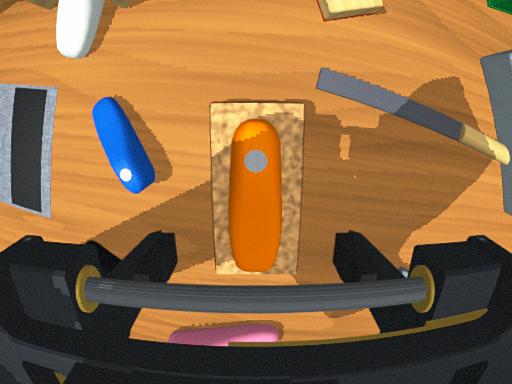

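Orange stands upright in the middle of the cork, at (255,198). Going back for blue.

```bash
python3 -m jog '[{"claw":1,"slide":[0,0,0],"dr":[0,0.8,0]},{"claw":1,"slide":[0,0,0],"dr":[0,0.8,0]},{"claw":1,"slide":[0,0,0],"dr":[0,0.8,0]},{"claw":1,"slide":[0,0,0],"dr":[0,0.67,0]},{"claw":1,"slide":[-0.7,0,-0.1],"dr":[0,0,0]},{"claw":1,"slide":[-1,0,-0.1],"dr":[0,0,0]},{"claw":1,"slide":[-1,0,-0.1],"dr":[0,0,0]},{"claw":1,"slide":[-1,0,-0.1],"dr":[0,0,0]},{"claw":1,"slide":[-1,0,-0.1],"dr":[0,0,0]},{"claw":1,"slide":[-1,0,-0.1],"dr":[0,0,0]}]' 25
python3 -m jog '[{"claw":1,"slide":[-1,0,-0.2],"dr":[0,0,0]},{"claw":1,"slide":[-1,0,-0.2],"dr":[0,0,0]},{"claw":1,"slide":[-1,0,-0.2],"dr":[0,0,0]},{"claw":1,"slide":[-1,0,-0.2],"dr":[0,0,0]},{"claw":1,"slide":[-1,0,-0.2],"dr":[0,0,0]},{"claw":1,"slide":[-1,0,-0.2],"dr":[0,0,0]},{"claw":1,"slide":[-1,0,-0.2],"dr":[0,0,0]},{"claw":1,"slide":[-1,0,-0.2],"dr":[0,0,0]},{"claw":1,"slide":[-1,0,-0.2],"dr":[0,0,0]},{"claw":1,"slide":[-1,0,-0.2],"dr":[0,0,0]}]'
python3 -m jog '[{"claw":1,"slide":[-1,0,-0.3],"dr":[0,0,0]},{"claw":1,"slide":[-1,0,-0.3],"dr":[0,0,0]},{"claw":1,"slide":[-0.5,0,0],"dr":[0,0,0]},{"claw":1,"slide":[0,0,0],"dr":[0,0,0]},{"claw":1,"slide":[0,0,0],"dr":[0,0,0]}]'
python3 wf.py w14 blue green; python3 go.py .438 .267 -.0195 -7.2
```

```text
clock: 29.65
position: [0.4664, -0.1287, 0.1203]
ee_rot: [[-0.125, -0.002, 0.992], [-0.992, 0.001, -0.125], [-0.001, -1.0, -0.002]]
contact_force: [0.8, 0.1, -0.7]
opening: 0.0883
clock: 30.65
position: [0.4442, 0.1761, 0.1203]
ee_rot: [[-0.125, -0.002, 0.992], [-0.992, -0.0, -0.125], [0.001, -1.0, -0.002]]
contact_force: [1.1, -0.2, 0.6]
opening: 0.0881
clock: 31.15
position: [0.4366, 0.2509, 0.1208]
ee_rot: [[-0.125, -0.001, 0.992], [-0.992, -0.001, -0.125], [0.001, -1.0, -0.001]]
contact_force: [0.5, 0.9, 0.1]
opening: 0.0881
blue[238. 192.] 5773 rect [432.  268.1  46.4 143.2] yaw -7.48 pct c [432.1 268. ] size [142.1  44.4] ztop [0.0302 0.0518 0.064 ]
  pca -8.0
green[143. 199.] 4314 rect [442.1 366.5  48.  114.5] yaw -4.59 pct c [444.1 365.5] size [109.6  46.1] ztop [0.0221 0.0523 0.0641]
  pca -12.6
t 31.2 P [0.4367 0.2506 0.121 ] yaw -7.23 tilt [-0.001 -0.001 -1.   ] open 0.0883 F [-0.2  1.1  0.8]
dr_y units -0.01 slide units x,y,z after turn -0.55 4.68 -0.03
```

```bash
python3 -m jog '[{"claw":1,"slide":[-0.55,0.7,-0.03],"dr":[0,0,0]},{"claw":1,"slide":[0,1,0],"dr":[0,0,0]},{"claw":1,"slide":[0,1,0],"dr":[0,0,0]},{"claw":1,"slide":[0,1,0],"dr":[0,0,0]},{"claw":1,"slide":[0,0.6,0],"dr":[0,0,0]},{"claw":1,"slide":[0,0.38,0],"dr":[0,0,0]},{"claw":1,"slide":[0,0,0],"dr":[0,0,0]},{"claw":1,"slide":[0,0,0],"dr":[0,0,0]},{"claw":-1,"slide":[0,0,0],"dr":[0,0,0]},{"claw":-1,"slide":[0,0,0],"dr":[0,0,0]}]' 25
python3 -m jog '[{"claw":-1,"slide":[0,0,0],"dr":[0,0,0]},{"claw":-1,"slide":[0,0,0],"dr":[0,0,0]},{"claw":-1,"slide":[0,0,0],"dr":[0,0,0]},{"claw":-1,"slide":[0,0,0],"dr":[0,0,0]},{"claw":-1,"slide":[0,0,0],"dr":[0,0,0]},{"claw":-1,"slide":[0,0,0],"dr":[0,0,0]},{"claw":-1,"slide":[0,0,0],"dr":[0,0,0]}]'
python3 go.py .4796 -.0027 .09 -3
```

```text
clock: 32.2
position: [0.4382, 0.2682, -0.0182]
ee_rot: [[-0.125, 0.002, 0.992], [-0.992, 0.0, -0.125], [-0.001, -1.0, 0.001]]
contact_force: [0.1, -0.2, 0.0]
opening: 0.0744
clock: 32.9
position: [0.4377, 0.2681, -0.0189]
ee_rot: [[-0.125, 0.0, 0.992], [-0.992, -0.0, -0.125], [0.0, -1.0, 0.0]]
contact_force: [-1.4, -1.7, 4.2]
opening: 0.048
t 32.9 P [ 0.4377  0.2681 -0.0189] yaw -7.18 tilt [ 0. -0. -1.] open 0.048 F [-1.4 -1.7  4.2]
dr_y units -0.91 slide units x,y,z after turn 8.94 -3.63 1.87
```

```bash
python3 -m jog '[{"claw":-1,"slide":[0,-0.3,0],"dr":[0,0,0]},{"claw":-1,"slide":[0,-0.7,0],"dr":[0,0,0]},{"claw":-1,"slide":[0,-1,0],"dr":[0,-0.46,0]},{"claw":-1,"slide":[0,-1,0],"dr":[0,-0.45,0]},{"claw":-1,"slide":[0.7,-0.3,0.2],"dr":[0,0,0]},{"claw":-1,"slide":[1,0,0.2],"dr":[0,0,0]},{"claw":-1,"slide":[1,0,0.2],"dr":[0,0,0]},{"claw":-1,"slide":[1,0,0.2],"dr":[0,0,0]},{"claw":-1,"slide":[1,0,0.2],"dr":[0,0,0]},{"claw":-1,"slide":[1,0,0.2],"dr":[0,0,0]}]' 25
python3 -m jog '[{"claw":-1,"slide":[1,0,0.2],"dr":[0,0,0]},{"claw":-1,"slide":[1,0,0.2],"dr":[0,0,0]},{"claw":-1,"slide":[0.8,0,0.2],"dr":[0,0,0]},{"claw":-1,"slide":[0.4,0,0],"dr":[0,0,0]},{"claw":-1,"slide":[0,0,0],"dr":[0,0,0]},{"claw":-1,"slide":[0,0,0],"dr":[0,0,0]},{"claw":-1,"slide":[0,0,0],"dr":[0,0,0]}]'
python3 go.py .4796 -.0027 -.024 -3
```

```text
clock: 33.9
position: [0.4646, 0.0943, 0.0803]
ee_rot: [[-0.053, 0.0, 0.999], [-0.999, 0.0, -0.053], [-0.0, -1.0, 0.0]]
contact_force: [0.2, 0.2, -1.8]
opening: 0.0481
clock: 34.6
position: [0.4773, -0.0003, 0.08]
ee_rot: [[-0.051, -0.0, 0.999], [-0.999, 0.0, -0.051], [-0.0, -1.0, -0.0]]
contact_force: [0.2, -0.0, -2.0]
opening: 0.0476
t 34.6 P [ 4.773e-01 -3.000e-04  8.000e-02] yaw -2.95 tilt [-0.  0. -1.] open 0.0476 F [ 0.2 -0.  -2. ]
dr_y units 0.01 slide units x,y,z after turn 0.08 3.47 0.08
```

```bash
python3 -m jog '[{"claw":-1,"slide":[0.08,0.8,0.08],"dr":[0,0,0]},{"claw":-1,"slide":[0,1,0],"dr":[0,0,0]},{"claw":-1,"slide":[0,0.8,0],"dr":[0,0,0]},{"claw":-1,"slide":[0,0.5,0],"dr":[0,0,0]},{"claw":-1,"slide":[0,0.2,0],"dr":[0,0,0]},{"claw":-1,"slide":[0,0.12,0],"dr":[0,0,0]},{"claw":-1,"slide":[0,0.05,0],"dr":[0,0,0]},{"claw":-1,"slide":[0,0,0],"dr":[0,0,0]},{"claw":-1,"slide":[0,0,0],"dr":[0,0,0]}]' 25
python3 go.py .4796 -.0027 -.0245 -3
```

```text
clock: 35.5
position: [0.4802, -0.0039, -0.0236]
ee_rot: [[-0.052, 0.001, 0.999], [-0.999, -0.0, -0.052], [0.0, -1.0, 0.001]]
contact_force: [0.1, 0.0, -1.5]
opening: 0.0479
t 35.5 P [ 0.4802 -0.0039 -0.0236] yaw -3.01 tilt [ 0.001 -0.    -1.   ] open 0.0479 F [ 0.1  0.  -1.5]
dr_y units -0.0 slide units x,y,z after turn -0.04 0.03 -0.02
```

```bash
python3 -m jog '[{"claw":-1,"slide":[-0.04,0.03,-0.02],"dr":[0,0,0]},{"claw":0.6,"slide":[0,0,0],"dr":[0,0,0]},{"claw":0.6,"slide":[0,0,0],"dr":[0,0,0]},{"claw":0.6,"slide":[0,0,0],"dr":[0,0,0]},{"claw":0.6,"slide":[0,0,0],"dr":[0,0,0]},{"claw":0.6,"slide":[0,-0.4,0],"dr":[0,0,0]},{"claw":0.6,"slide":[0,-1,0],"dr":[0,0,0]},{"claw":0.6,"slide":[0,-1,0],"dr":[0,0,0]},{"claw":1,"slide":[0,-1,0],"dr":[0,0,0]},{"claw":1,"slide":[0,-0.6,0],"dr":[0,0,0]}]' 25
python3 -m jog '[{"claw":1,"slide":[0,0,0],"dr":[0,0,0]},{"claw":1,"slide":[0,0,0],"dr":[0,0,0]}]'
python3 wf.py w15 blue; python3 go.py .4314 .3673 .095 -7.2
```

```text
clock: 36.5
position: [0.4799, -0.0028, 0.0971]
ee_rot: [[-0.053, 0.003, 0.999], [-0.999, -0.001, -0.053], [0.0, -1.0, 0.003]]
contact_force: [-0.2, -0.6, 0.2]
opening: 0.0844
clock: 36.7
position: [0.4791, -0.0026, 0.0944]
ee_rot: [[-0.053, -0.0, 0.999], [-0.999, 0.0, -0.053], [-0.0, -1.0, -0.0]]
contact_force: [0.4, 0.2, 0.5]
opening: 0.0878
blue[255. 195.] 6860 rect [472.3  -1.6  48.7 145.5] yaw -4.44 pct c [472.7  -1.3] size [143.5  47.3] ztop [0.0229 0.0452 0.0574]
  pca -2.9
blue[408. 170.] 3300 rect [ 491.  -153.4  105.2   33.6] yaw 32.22 pct c [ 491.4 -152.9] size [102.9  33. ] ztop [0.0136 0.027  0.0421]
  pca 32.7
t 36.75 P [ 0.4788 -0.0025  0.0939] yaw -3.02 tilt [-0.002  0.    -1.   ] open 0.0882 F [-0.2  0.4 -0.4]
dr_y units 0.91 slide units x,y,z after turn -12.03 -0.04 -3.11
```

View pics/w15.png

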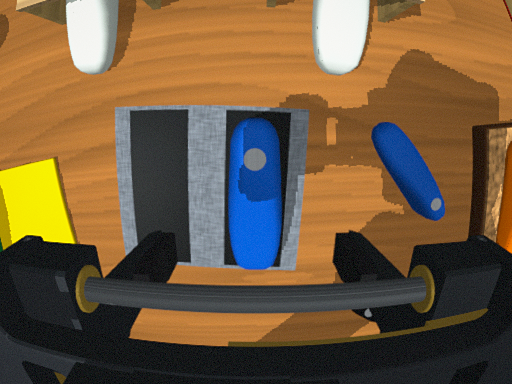

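Blue is back upright on its mark at (255,195), within about 1 mm of its start. Now green.

```bash
python3 -m jog '[{"claw":1,"slide":[0,0,0],"dr":[0,0.46,0]},{"claw":1,"slide":[0,0,0],"dr":[0,0.45,0]},{"claw":1,"slide":[-0.8,0,-0.3],"dr":[0,0,0]},{"claw":1,"slide":[-1,0,-0.3],"dr":[0,0,0]},{"claw":1,"slide":[-1,0,-0.3],"dr":[0,0,0]},{"claw":1,"slide":[-1,0,-0.3],"dr":[0,0,0]},{"claw":1,"slide":[-1,0,-0.3],"dr":[0,0,0]},{"claw":1,"slide":[-1,0,-0.3],"dr":[0,0,0]},{"claw":1,"slide":[-1,0,-0.3],"dr":[0,0,0]},{"claw":1,"slide":[-1,0,-0.3],"dr":[0,0,0]}]' 25
python3 -m jog '[{"claw":1,"slide":[-1,0,-0.3],"dr":[0,0,0]},{"claw":1,"slide":[-1,0,-0.3],"dr":[0,0,0]},{"claw":1,"slide":[-1,0,-0.1],"dr":[0,0,0]},{"claw":1,"slide":[-0.9,0,0],"dr":[0,0,0]},{"claw":1,"slide":[-0.3,0,0],"dr":[0,0,0]},{"claw":1,"slide":[0,0,0],"dr":[0,0,0]},{"claw":1,"slide":[0,0,0],"dr":[0,0,0]}]'
python3 wf.py w16 green; python3 go.py .4314 .3673 -.0195 -7.2
```

```text
clock: 37.75
position: [0.4362, 0.2396, 0.0935]
ee_rot: [[-0.125, -0.003, 0.992], [-0.992, -0.001, -0.125], [0.001, -1.0, -0.003]]
contact_force: [0.2, -0.5, -0.1]
opening: 0.0879
clock: 38.45
position: [0.4318, 0.3651, 0.0942]
ee_rot: [[-0.125, -0.001, 0.992], [-0.992, -0.001, -0.125], [0.001, -1.0, -0.001]]
contact_force: [0.4, 0.0, 1.1]
opening: 0.088
green[252. 197.] 6883 rect [426.6 368.7  46.4 145. ] yaw -7.68 pct c [427.4 368.7] size [142.9  44.6] ztop [0.0304 0.053  0.0643]
  pca -8.1
t 38.5 P [0.432  0.365  0.0945] yaw -7.24 tilt [-0.001 -0.001 -1.   ] open 0.0881 F [-0.4 -0.  -0.1]
dr_y units -0.01 slide units x,y,z after turn -0.07 3.8 -0.03
```

```bash
python3 -m jog '[{"claw":1,"slide":[-0.07,0.7,-0.03],"dr":[0,0,0]},{"claw":1,"slide":[0,1,0],"dr":[0,0,0]},{"claw":1,"slide":[0,1,0],"dr":[0,0,0]},{"claw":1,"slide":[0,0.7,0],"dr":[0,0,0]},{"claw":1,"slide":[0,0.4,0],"dr":[0,0,0]},{"claw":1,"slide":[0,0,0],"dr":[0,0,0]},{"claw":1,"slide":[0,0,0],"dr":[0,0,0]},{"claw":-1,"slide":[0,0,0],"dr":[0,0,0]},{"claw":-1,"slide":[0,0,0],"dr":[0,0,0]}]' 25
python3 -m jog '[{"claw":-1,"slide":[0,0,0],"dr":[0,0,0]},{"claw":-1,"slide":[0,0,0],"dr":[0,0,0]},{"claw":-1,"slide":[0,0,0],"dr":[0,0,0]},{"claw":-1,"slide":[0,0,0],"dr":[0,0,0]},{"claw":-1,"slide":[0,0,0],"dr":[0,0,0]},{"claw":-1,"slide":[0,0,0],"dr":[0,0,0]},{"claw":-1,"slide":[0,0,0],"dr":[0,0,0]}]'
python3 go.py .4875 .0951 .09 -7.2
```

```text
clock: 39.4
position: [0.4319, 0.3686, -0.0181]
ee_rot: [[-0.125, 0.002, 0.992], [-0.992, 0.001, -0.125], [-0.001, -1.0, 0.001]]
contact_force: [-0.3, 0.2, -0.1]
opening: 0.0744
clock: 40.1
position: [0.4315, 0.3683, -0.0189]
ee_rot: [[-0.125, -0.0, 0.992], [-0.992, -0.0, -0.125], [0.0, -1.0, 0.0]]
contact_force: [-2.0, -2.7, 3.6]
opening: 0.0477
t 40.1 P [ 0.4315  0.3683 -0.0189] yaw -7.18 tilt [-0. -0. -1.] open 0.0477 F [-2.  -2.7  3.6]
dr_y units 0.0 slide units x,y,z after turn 8.8 -3.63 2.99
```

```bash
python3 -m jog '[{"claw":-1,"slide":[0,-0.3,0],"dr":[0,0,0]},{"claw":-1,"slide":[0,-0.7,0],"dr":[0,0,0]},{"claw":-1,"slide":[0,-1,0],"dr":[0,0,0]},{"claw":-1,"slide":[0,-1,0],"dr":[0,0,0]},{"claw":-1,"slide":[0.7,-0.3,0.3],"dr":[0,0,0]},{"claw":-1,"slide":[1,0,0.35],"dr":[0,0,0]},{"claw":-1,"slide":[1,0,0.35],"dr":[0,0,0]},{"claw":-1,"slide":[1,0,0.35],"dr":[0,0,0]},{"claw":-1,"slide":[1,0,0.35],"dr":[0,0,0]},{"claw":-1,"slide":[1,0,0.35],"dr":[0,0,0]}]' 25
python3 -m jog '[{"claw":-1,"slide":[1,0,0.35],"dr":[0,0,0]},{"claw":-1,"slide":[1,0,0.35],"dr":[0,0,0]},{"claw":-1,"slide":[0.7,0,0.2],"dr":[0,0,0]},{"claw":-1,"slide":[0.4,0,0],"dr":[0,0,0]},{"claw":-1,"slide":[0,0,0],"dr":[0,0,0]},{"claw":-1,"slide":[0,0,0],"dr":[0,0,0]},{"claw":-1,"slide":[0,0,0],"dr":[0,0,0]}]'
python3 go.py .4875 .0951 -.024 -7.2
```

```text
clock: 41.1
position: [0.4711, 0.1899, 0.0802]
ee_rot: [[-0.125, -0.0, 0.992], [-0.992, 0.0, -0.125], [-0.0, -1.0, -0.0]]
contact_force: [0.7, 0.2, -2.5]
opening: 0.0476
clock: 41.8
position: [0.486, 0.0963, 0.08]
ee_rot: [[-0.124, -0.0, 0.992], [-0.992, 0.0, -0.124], [-0.0, -1.0, -0.0]]
contact_force: [-0.0, 0.2, -3.6]
opening: 0.0478
t 41.8 P [0.486  0.0963 0.08  ] yaw -7.12 tilt [-0.  0. -1.] open 0.0478 F [-0.   0.2 -3.6]
dr_y units 0.02 slide units x,y,z after turn 0.03 3.47 0.05
```

```bash
python3 -m jog '[{"claw":-1,"slide":[0.03,0.8,0.05],"dr":[0,0,0]},{"claw":-1,"slide":[0,1,0],"dr":[0,0,0]},{"claw":-1,"slide":[0,0.8,0],"dr":[0,0,0]},{"claw":-1,"slide":[0,0.5,0],"dr":[0,0,0]},{"claw":-1,"slide":[0,0.2,0],"dr":[0,0,0]},{"claw":-1,"slide":[0,0.12,0],"dr":[0,0,0]},{"claw":-1,"slide":[0,0.06,0],"dr":[0,0,0]},{"claw":-1,"slide":[0,0,0],"dr":[0,0,0]},{"claw":-1,"slide":[0,0,0],"dr":[0,0,0]}]' 25
python3 go.py .4875 .0951 -.0245 -7.2
```

```text
clock: 42.7
position: [0.488, 0.0943, -0.0239]
ee_rot: [[-0.125, 0.001, 0.992], [-0.992, -0.0, -0.125], [-0.0, -1.0, 0.001]]
contact_force: [-0.6, 0.1, -2.0]
opening: 0.0476
t 42.7 P [ 0.488   0.0943 -0.0239] yaw -7.18 tilt [ 0.001 -0.    -1.   ] open 0.0476 F [-0.6  0.1 -2. ]
dr_y units 0.0 slide units x,y,z after turn -0.02 0.02 -0.02
```

```bash
python3 -m jog '[{"claw":-1,"slide":[-0.02,0.02,-0.02],"dr":[0,0,0]},{"claw":0.6,"slide":[0,0,0],"dr":[0,0,0]},{"claw":0.6,"slide":[0,0,0],"dr":[0,0,0]},{"claw":0.6,"slide":[0,0,0],"dr":[0,0,0]},{"claw":0.6,"slide":[0,0,0],"dr":[0,0,0]},{"claw":0.6,"slide":[0,-0.4,0],"dr":[0,0,0]},{"claw":0.6,"slide":[0,-1,0],"dr":[0,0,0]},{"claw":0.6,"slide":[0,-1,0],"dr":[0,0,0]},{"claw":0.6,"slide":[0,-1,0],"dr":[0,0,0]},{"claw":0.6,"slide":[0,-0.6,0],"dr":[0,0,0]}]' 25
python3 -m jog '[{"claw":0.6,"slide":[0,-0.6,0],"dr":[0,0,0]},{"claw":0.6,"slide":[0,-0.6,-0.5],"dr":[0,0,0]},{"claw":0.6,"slide":[0,-0.6,-1],"dr":[0,0,0]},{"claw":0.6,"slide":[0,0,-1],"dr":[0,0,0]},{"claw":0.6,"slide":[0,0,-1],"dr":[0,0,0]},{"claw":0.6,"slide":[0,0,-0.5],"dr":[0,0,0]},{"claw":0.6,"slide":[0,0,0],"dr":[0,0,0]},{"claw":0.6,"slide":[0,0,0],"dr":[0,0,0]}]'
python3 wf.py w17 blue green
python3 - <<'E'
from m import *
p,d=snap('top','t9');X=pts('top',cv2.medianBlur(d,5));lasts(p,X)
for nm,(u0,u1,v0,v1) in [('whiteL',(192,217,121,150)),('whiteR',(275,296,125,155))]:
    Y=X[v0:v1,u0:u1].reshape(-1,3);q=Y[(Y[:,2]>.01)&(Y[:,2]<.06)]
    r=cv2.minAreaRect((q[:,:2]*1000).astype(np.float32));print(nm,np.round(r[0],1),np.round(r[1],1))
cv2.imwrite('pics/t9z.png',cv2.resize(p[60:260,100:400],None,fx=2.6,fy=2.6))
snap('scene','s9')
E
```

```text
clock: 43.7
position: [0.4877, 0.0949, 0.0971]
ee_rot: [[-0.125, 0.003, 0.992], [-0.992, -0.0, -0.125], [-0.0, -1.0, 0.003]]
contact_force: [-0.5, -0.4, -0.6]
opening: 0.0708
clock: 44.5
position: [0.3688, 0.1099, 0.1493]
ee_rot: [[-0.125, 0.001, 0.992], [-0.992, -0.0, -0.125], [-0.0, -1.0, 0.001]]
contact_force: [0.0, 0.2, -0.1]
opening: 0.0706
blue[346.  73.] 5702 rect [ 4.713e+02 -3.000e-01  4.730e+01  1.489e+02] yaw -3.68 pct c [4.708e+02 2.000e-01] size [144.2  45.7] ztop [0.0167 0.0392 0.0579]
  pca -0.0
blue[456.  61.] 2061 rect [ 491.5 -154.4  106.5   33.1] yaw 35.81 pct c [ 491.5 -153.9] size [103.9  32. ] ztop [0.0129 0.0264 0.0426]
  pca 31.5
green[255.  75.] 5732 rect [479.7  96.7  47.8 146.7] yaw -8.33 pct c [479.2  97. ] size [142.9  47. ] ztop [0.0203 0.041  0.0577]
  pca -7.7
blue[255. 192.] 712 rect [470.3   0.5  46.4 145.3] yaw -0.05 pct c [470.1   0.6] size [139.1  46.2] ztop [0.0175 0.0382 0.057 ]
blue[307. 183.] 296 rect [ 491.8 -154.8   99.9   30.7] yaw 38.43 pct c [ 491.8 -154.4] size [96.8 29.6] ztop [0.0162 0.0279 0.0405]
green[222. 186.] 648 rect [488.1  96.8  46.9 128.4] yaw -6.24 pct c [488.   96.4] size [124.5  45.3] ztop [0.0212 0.0402 0.0561]
orange[362. 198.] 616 rect [ 454.3 -299.   141.6   43.5] yaw 9.01 pct c [ 454.3 -298.9] size [136.8  41. ] ztop [0.0492 0.0669 0.0865]
whiteL [642.3 144.1] [52.4 66.4]
whiteR [620.2 -82.2] [55.7 67.9]
```

View pics/t9z.png

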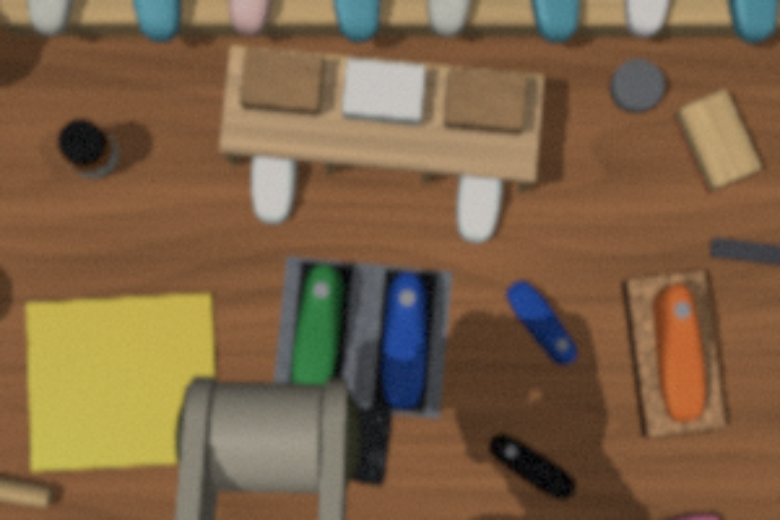

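View pics/s9.png

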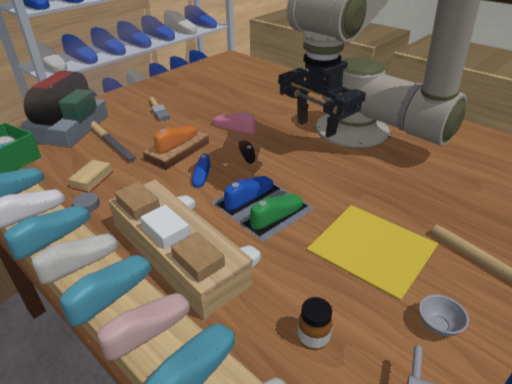

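View pics/w17.png

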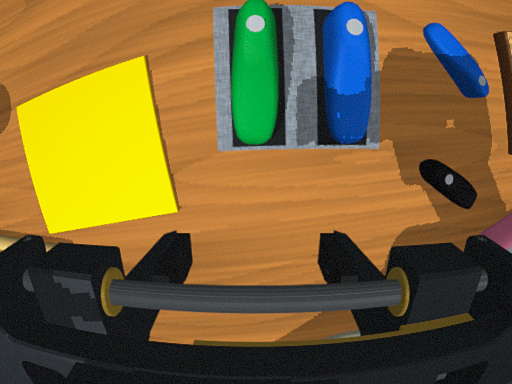

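Everything is in place: green and blue on their marks, orange centred on the cork, the whites and jar unmoved, and the gripper clear. Handing in.

```bash
python3 -c "
from workcell import env
print(env.state()['clock'],env.close_job())"
```

```text
the job is handed in; nothing more can be done
44.65 None
```

I handed the job in at 44.65 s with every step done and no last knocked over. No verdict was reported.

I parked green and then blue on the mat. I drew the orange last out by its toe, regripped it at mid-length and stood it on the cork block. Then I put blue and green back by their recorded grasp poses.

**Last checks**
- **Blue and green:** in the wrist view both stand upright, within about 3 mm and 2° of where they started. The final top-view figure for green (488, 97 mm) was off because the arm hid its toe; the wrist view gave (480, 97 mm).
- **Orange:** it stands on the block about 1 mm from the middle in the wrist view and about 5 mm in the top view. The two views gave yaws of about 4.5–6.5° and 9°, against the block's 7°.
- **White lasts and jar:** the white lasts measured within about 1 mm of their starts. I checked the jar only by eye, and it looked unmoved.

**One thing disagreed:** the fingertips are really about 40 mm short of the reported TCP along the tool axis. My first grasp on green therefore closed on air above the last, with no contact. I found the offset in the wrist and scene views and allowed for it from then on.

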